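Lever up a sloping drying slab, shim it level and stand the fallen turnings on it

TASK

The drying slab has lost the runner under its notched side, so it slopes and the plaster turnings have toppled off it: set the iron block on the bench just in front of the notch, lever that side up over the block with the pry bar (left with its handle down on the bench, the bar holds by its own weight), and slip one wooden shim endwise, at least two centimetres in, under the slab on each side of the notch. Then take the bar out, so that the slab sits level on its shims, and lay the bar flat on the bench clear of the slab. Only then stand every fallen turning upright, foot down, on the slab, without shoving the slab out of its place or disturbing the other things on the bench.

Things in the scene. Friction and masses are not known exactly. Their poses are not given: they have to be found in the camera images.
- slab: drying slab, loose, about 2.2 kg: white stone top on a white backing board, 230 (x) x 170 (y) mm, board underside 10 mm and top face 40 mm above the origin (under its middle, level with the runner's underside); z is its normal. A wooden runner 10 mm high is fixed under its -y side (y -83 to -63 mm); the +y side has none and at the start lies on the bench, slope about 4 degrees
- slab_top (a point): middle of the slab's top face, axes as the slab's
- slab_notch (a point): middle of the mouth of the pry notch in the middle of the slab's +y edge, level with the backing board's underside (on the bench at the start), axes as the slab's. The notch is 70 mm wide (x), goes 40 mm in (-y) and is 16 mm high, open below and to +y; its roof is the stone's flat underside
- pry_bar: dark steel pry bar 370 mm long, 0.95 kg, lying on its flat underside. Origin on the underside, 233 mm from the blade's end. Blade at -y: 30 wide, 4 thick, 63 mm long, flush with the underside, towards the slab's side of the bench at the start; shank 22 wide, 14 mm high (y -170 to 32 mm, sloping up from the blade); handle 30 wide, 24 mm high, to y = 137 mm
- bar_grip (a point): middle of the shank at the bar's balance point, 238 mm from the blade's end, 7 mm above the underside; axes as the bar's. With the blade 15 to 30 mm inside the notch and the bar across the block, the bar by its own weight holds the slab's edge about 20 mm up once its handle is down on the bench; let go, it stays down
- bar_tip (a point): middle of the blade's end edge, 2 mm above the underside; axes as the bar's
- fulcrum: dark iron block, 0.3 kg: ridge with a round top, 26 mm high, along its x axis, 50 mm long (flat ends), 24 mm thick, on a foot 42 (y) x 50 x 7 mm. Origin under its middle. Ridge parallel to the slab's edge, 45 mm (35 to 55) out from it, centred on the notch: the bar then enters the notch over the ridge at a slope of about 23 degrees
- fulcrum_center (a point): centre of the iron block, 13 mm above its underside; axes as the block's
- shim_1_center (a point): wooden shim 1: flat strip 100 mm long (y), 28 mm wide (x), 10 mm thick, eased ends, the two are alike; centre, half-way up
- shim_1_end_a (a point): middle of shim 1's +y end
- shim_1_end_b (a point): middle of shim 1's -y end
- shim_2_center (a point): wooden shim 2: flat strip 100 mm long (y), 28 mm wide (x), 10 mm thick, eased ends, the two are alike; centre, half-way up
- shim_2_end_a (a point): middle of shim 2's +y end
- shim_2_end_b (a point): middle of shim 2's -y end
- cast_1_center (a point): white plaster turning 102 mm tall, 56 mm across: narrow foot 44 mm across, rounded bulb at the top, 0.15 kg; may be absent; at the start it lies on the bench. Centre, half-way along its axis; z runs from its foot to its top (51 mm each way)
- cast_2_center (a point): white plaster turning 100 mm tall, 57 mm across: baluster with a flat flared foot 54 mm across and a collar at the top, 0.15 kg; may be absent; at the start it lies on the bench. Centre, half-way along its axis; z runs from its foot to its top (50 mm each way)
- cast_3_center (a point): short white plaster turning 75 mm tall, 57 mm across: plain narrower foot, thick mushroom-like bead at the top, 0.15 kg; may be absent; at the start it lies on the bench. Centre, half-way along its axis; z runs from its foot to its top (37 mm each way)
- jar: small blue glaze jar with a black screw cap, 54x54x70 mm, stands at the back right; origin under its middle. A bystander.
- tin: round buff tin, 70 mm across and 54 mm high, at the back; origin under its middle. A bystander.
- rubber_kidney: flat red rubber kidney, 57x90x9 mm, at the front right, by the bench edge; origin under its middle. A bystander.
- scraper_tool: steel scraper with a beech handle, 195 mm long, front left; origin under its middle. A bystander.
Mind the look-alikes: they are no part of the job. Leave any orange look-alike of the part that bears cast_3_center alone.

How it is judged:
By the outcome, as a careful person would: the job done as asked, in the order asked, and still so for the second after the job is handed in, with the robot touching nothing.
Of cast_1, cast_2, cast_3 only 2 to 3 are there at a start; the rules pass over those that are not, and their reading is None.
At some moment in a run one of shim_1, shim_2 may be knocked a few centimetres aside while the robot is not near it.
It also fails if it takes over 210 s, if anything falls off the work surface, if the arm or the gripper's body presses on something with over 40 N, if the wrist force passes 120 N, or if a joint passes its speed limit or range.

ROBOT

A 7-joint arm with a two-finger parallel gripper is mounted at the origin on a cart in front of the work surface, level with it; the furniture and walls round the work are solid. World frame = base frame: x ahead of the robot, y to its left, z up, the work surface at z = 0. Lengths are in m, angles in rad, forces in N, time in s.
With the tool pointing down it reaches from about 0.425 to 0.95 m from the base axis. Payload 16.7 kg.
Tool frame: the origin (TCP) lies on the centre line of the jaws, within the pads' length; the fingertips stand 11 mm ahead of it and the grasp point (between the pads) lies 8 mm behind it; z points along the fingers, y is the line along which they close (so a half turn about z gives the same grasp; the last joint's range is limited). The gripper opens to 94 mm and grips with 3 to 60 N. Pads are 16 mm wide; open, the fingers measure 119 mm over their backs; the gripper's body (75 mm by 177 mm) begins 78 mm behind the grasp point.
Start: joints at [1.125, 0.426, 0.074, 1.606, -0.034, 1.111, -0.067], TCP at [0.197, -0.645, 0.216] pointing down, gripper open.
Joint ranges: [-2.85, 2.85], [-0.5, 2.14], [-1.23, 1.37], [0.21, 2.46], [-1.02, 4.16], [0.16, 2.05], [-2.73, 2.73]. Speed limits (rad/s): [1.89, 1.89, 2.39, 2.39, 3.01, 3.01, 3.01].

INTERFACE

Orientations are given as a unit quaternion [w, x, y, z].
In Python, from workcell import env gives the robot as it stands.
- The arm moves only by the shell command python3 -m jog 'ROWS'. ROWS is JSON, a list of rows, each a list of 7 numbers: the opening, from -1 (shut) to 1 (fully open), so that 0 is half open, then the shift along the world's x, y, z in m, then the turn, a rotation vector about the world's x, y, z in rad. A call has 1 to 20 rows; each row is the pose to reach, as a shift and turn from the pose commanded when the call began; what a row does not reach only later rows make up. A row lasts 1/12 s, in which the tool goes at most 41.7 mm and 7.16 degrees, less where a joint would pass 70% of its speed; a pose out of reach is approached as far as the arm can. A call with a gripper value outside its range is refused whole. The fingers move at their own pace and stop on an object; the grip force is fixed at half the most. Time passes only in rows, so rows that repeat a pose let the fingers close. It gives the time, the measured TCP pose, the force, the opening and the grip force at its end, in the units of the state.
- env.get_state(): the state, without advancing time (a new reading comes with each control period).
- env.read_camera(name): name is "side" or "top" or "wrist"; returns a dict with "image" (384x512x3 uint8, red, green, blue), "vertical_fov" (degrees; the focal length in pixels is half the picture's height over the tangent of half this angle, whatever the lens; pixels are square), "cx", "cy" (the principal point, pixels), "cam_to_world" (4x4, takes a point from camera to world coordinates); the wrist camera has in their place "mount" (4x4, takes a point from camera to tool coordinates, whose origin is the TCP and whose axes are the flange's). Camera axes: x right, y down, z forward; pixel columns grow to the right and rows downward; lengths in m; the calibration is good to about 2 mm. A picture is of the moment at which its call begins: read the wrist's pose just before it. There is no depth.
- env.close_job(): hands the job in; it is judged then, once.
The state is a dict: "time": time; "joint_pos": joint angles; "joint_vel": joint speeds; "joint_efforts": joint torques, N m; "position": TCP position; "eef_rot": TCP orientation; "contact_force": force on the tool from outside, world axes, zero at the start; "torque": the same for the moment, N m; "gripper_width": finger opening in m; "gripper_force": force on a finger pad.
Only numpy, scipy, OpenCV 4.12 (cv2) and the standard library are available. Lean on these libraries where they do the work, as an engineer would, in place of code of your own. Each camera call takes 0.05 s, during which the arm holds its last target. There are 200 camera calls.

## Working session

There is one attempt and no reset: what is moved stays moved. The work goes in short steps, Python scripts to look and compute and a shell command to move; the robot and the scene stay as the last step left them, time stands still between calls to the robot, and variables do not carry over. Pictures are saved under pics/ and viewed, at most 14 in all, crops included, and the job is handed in when it is done.

```bash
mkdir -p pics; ls; cat > h.py <<'E'
import numpy as np,cv2,sys
from workcell import env
from scipy.spatial.transform import Rotation as R
def cam(n):
    s=env.get_state(); c=env.read_camera(n); im=c["image"]; f=im.shape[0]/2/np.tan(np.radians(c["vertical_fov"])/2)
    if n=="wrist":
        q=s["eef_rot"]; T=np.eye(4); T[:3,:3]=R.from_quat([q[1],q[2],q[3],q[0]]).as_matrix(); T[:3,3]=s["position"]; T=T@np.array(c["mount"])
    else: T=np.array(c["cam_to_world"])
    return im,(f,c["cx"],c["cy"],T)
def save(im,name,k=1):
    cv2.imwrite("pics/"+name,cv2.resize(im[:,:,::-1],None,fx=k,fy=k,interpolation=cv2.INTER_CUBIC))
def ray(K,u,v):
    f,cx,cy,T=K; d=T[:3,:3]@np.array([(u-cx)/f,(v-cy)/f,1]); return T[:3,3],d
def onz(K,u,v,z):
    o,d=ray(K,u,v); return o+d*(z-o[2])/d[2]
def proj(K,p):
    f,cx,cy,T=K; q=np.linalg.inv(T)@np.append(p,1); return np.array([cx+f*q[0]/q[2],cy+f*q[1]/q[2]])
E
python3 - <<'E'
from h import *
s=env.get_state(); print(s)
for n in("top","side"):
    im,K=cam(n); save(im,n+"0.png",1.5); print(n,K)
im,K=cam("wrist"); print(K)
E
```

```text
pics
{'time': 0.0, 'joint_pos': array([ 1.12449756,  0.42671823,  0.07381909,  1.60663852, -0.03410675,
        1.11080491, -0.06705295]), 'joint_vel': array([ 0.00052607, -0.00121685, -0.00017638,  0.00026463,  0.00025536,
        0.00127136, -0.00029211]), 'joint_efforts': array([-2.75403465e-05, -9.35820723e+01,  3.66610587e+00, -4.54187751e+01,
       -4.87666635e-02,  2.02122889e-02,  1.57923882e-04]), 'position': array([ 0.19727061, -0.64506303,  0.21576994]), 'eef_rot': array([-6.41347276e-04,  9.89005806e-01,  1.47875241e-01, -1.34806771e-04]), 'contact_force': array([-0.17924125, -0.16599259, -0.55140121]), 'torque': array([-0.0162111 , -0.00618681,  0.01502044]), 'gripper_force': 0.0, 'gripper_width': 0.09436674815354695}
top (np.float64(432.6992937695537), 254.68153310256955, 187.9648543029768, array([[-0.00854083, -0.97721523,  0.21207886,  0.29298469],
       [-0.99996159,  0.00792955, -0.00373271, -0.03908516],
       [ 0.00196597, -0.21210259, -0.97724543,  1.32949242],
       [ 0.        ,  0.        ,  0.        ,  1.        ]]))
side (np.float64(430.09575994350075), 258.5905607220413, 196.71628791244234, array([[-0.12181818,  0.85755564, -0.49975859,  1.16050174],
       [ 0.9925498 ,  0.10408988, -0.06332607,  0.03372629],
       [-0.00228581, -0.50374955, -0.86384672,  1.13447545],
       [ 0.        ,  0.        ,  0.        ,  1.        ]]))
(np.float64(346.03319829911527), 252.68134030615013, 190.03694277001543, array([[ 0.29219246, -0.92256249, -0.25199606,  0.26986859],
       [-0.95635803, -0.28233394, -0.0752786 , -0.62114328],
       [-0.00169783,  0.26299429, -0.96479589,  0.38426228],
       [ 0.        ,  0.        ,  0.        ,  1.        ]]))
```

View pics/top0.png

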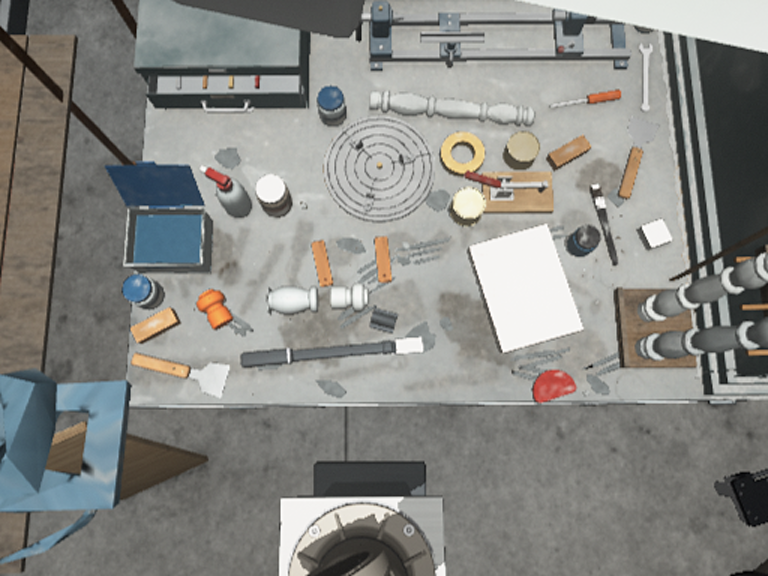

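View pics/side0.png

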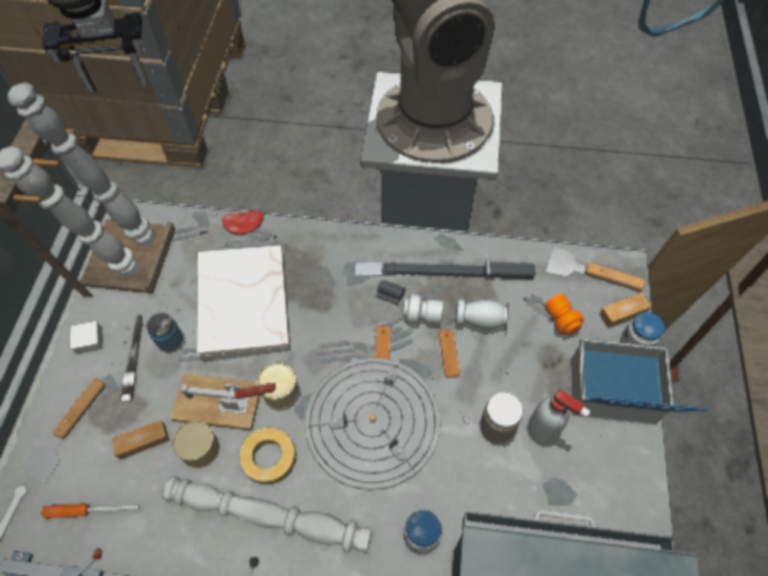

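The top view shows the slab at (525,288), the bar from (240,358) to (422,345), the iron block at (383,320) and the shims at (321,262) and (383,258). Two white turnings lie at (292,299) and (350,297), and the orange look-alike is at (213,308). I'll measure rough positions next.

```bash
python3 - <<'E'
from h import *
im,K=cam("top")
P={"slabTL":(470,247,.04),"slabTR":(547,225,.045),"slabBR":(582,328,.045),"slabBL":(502,351,.04),"bar_h":(242,359,.02),"bar_t":(422,345,.004),"fulc":(383,320,.015),"s1t":(314,241,.01),"s1b":(326,284,.01),"s2t":(382,237,.01),"s2b":(385,281,.01),"c1l":(268,299,.028),"c1r":(316,299,.028),"c2l":(331,296,.028),"c2r":(368,297,.028),"jar":(583,240,.03),"kid":(554,386,.005),"scr":(228,375,0),"edge":(300,404,0)}
for k,(u,v,z) in P.items(): print(k,onz(K,u/1.5,v/1.5,z).round(3))
E
```

```text
slabTL [ 0.645 -0.226  0.04 ]
slabTR [ 0.689 -0.386  0.045]
slabBR [ 0.474 -0.442  0.045]
slabBL [ 0.43  -0.281  0.04 ]
bar_h [0.421 0.239 0.02 ]
bar_t [ 0.448 -0.125  0.004]
fulc [ 0.499 -0.045  0.015]
s1t [0.669 0.099 0.01 ]
s1b [0.576 0.072 0.01 ]
s2t [ 0.676 -0.045  0.01 ]
s2b [ 0.581 -0.05   0.01 ]
c1l [0.542 0.189 0.028]
c1r [0.541 0.091 0.028]
c2l [0.547 0.06  0.028]
c2r [ 0.544 -0.015  0.028]
jar [ 0.661 -0.463  0.03 ]
kid [ 0.363 -0.39   0.005]
scr [0.391 0.27  0.   ]
edge [0.331 0.123 0.   ]
```

```bash
python3 -m jog '[[1,0,0,0.04,0,0,0.05],[1,0.04,0.04,0.08,0,0,0.12],[1,0.08,0.08,0.12,0,0,0.2],[1,0.11,0.12,0.16,0,0,0.3],[1,0.14,0.16,0.2,0,0,0.3],[1,0.17,0.2,0.2,0,0,0.3],[1,0.2,0.24,0.2,0,0,0.3],[1,0.22,0.28,0.2,0,0,0.3],[1,0.23,0.32,0.2,0,0,0.3],[1,0.24,0.36,0.2,0,0,0.3],[1,0.24,0.4,0.2,0,0,0.3],[1,0.24,0.44,0.2,0,0,0.3],[1,0.24,0.48,0.2,0,0,0.3],[1,0.24,0.52,0.2,0,0,0.3],[1,0.24,0.56,0.2,0,0,0.3],[1,0.24,0.6,0.2,0,0,0.3],[1,0.24,0.6,0.2,0,0,0.3],[1,0.24,0.6,0.2,0,0,0.3]]'
```

```text
time: 1.7
position: [0.4367, -0.0469, 0.4166]
eef_rot: [0.0, 0.956, 0.294, 0.0]
contact_force: [0.4, -0.3, -0.3]
gripper_width: 0.0939
gripper_force: 0.0
```

```bash
python3 - <<'E'
from h import *
im,K=cam("wrist"); save(im,"w1.png",1.5); print(K); np.save("w1.npy",im)
import pickle; pickle.dump(K,open("w1.pkl","wb"))
E
```

```text
(np.float64(346.03319829911527), 252.68134030615013, 190.03694277001543, array([[ 5.61625716e-01, -7.98348781e-01, -2.17291922e-01,
         4.99231171e-01],
       [-8.27391390e-01, -5.41846270e-01, -1.47736615e-01,
        -1.99938560e-03],
       [ 2.06528947e-04,  2.62758147e-01, -9.64861707e-01,
         5.84991094e-01],
       [ 0.00000000e+00,  0.00000000e+00,  0.00000000e+00,
         1.00000000e+00]]))
```

View pics/w1.png

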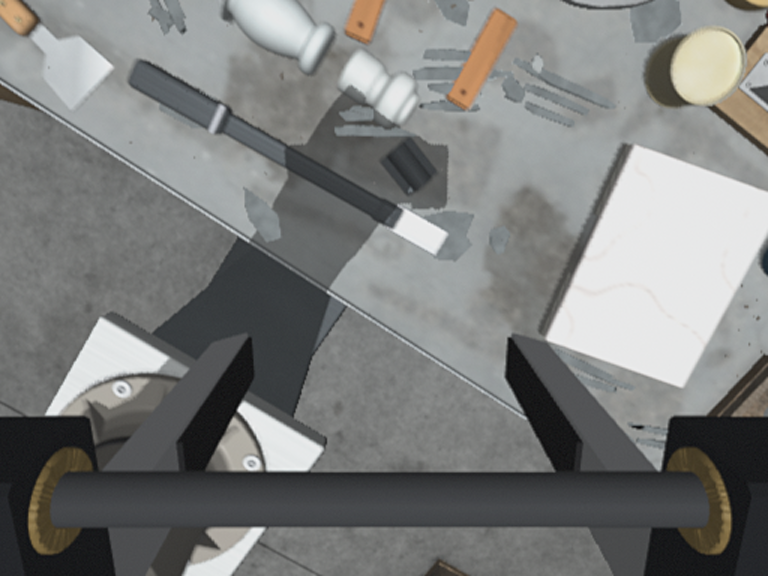

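```bash
python3 - <<'E'
from h import *
im=np.load("w1.npy")
a=cv2.resize(im[75:145,235:315],None,fx=5,fy=5,interpolation=cv2.INTER_CUBIC)
a=np.clip(a.astype(float)*2,0,255).astype(np.uint8)
b=cv2.resize(im[80:235,350:430],None,fx=3.5,fy=3.5,interpolation=cv2.INTER_CUBIC); b=np.clip(b.astype(float)*1.5,0,255).astype(np.uint8)
c=np.zeros((545,690,3),np.uint8); c[:350,:400]=a; c[:b.shape[0],405:405+b.shape[1]]=b
save(c,"crop1.png")
E
```

```text
(no output)
```

View pics/crop1.png

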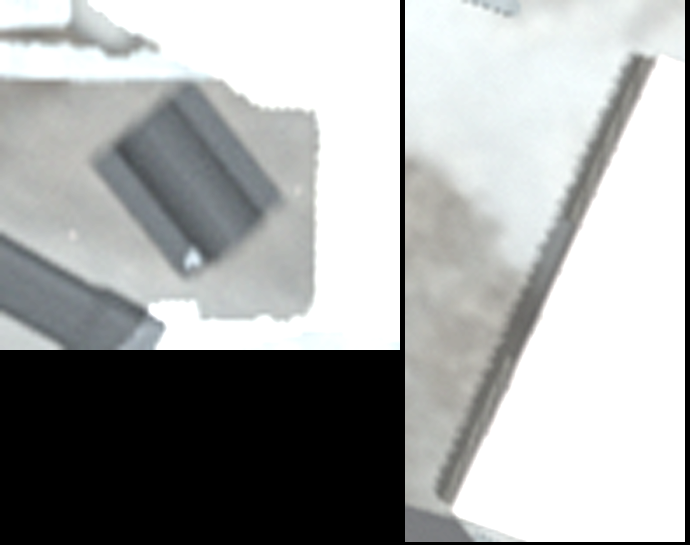

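```bash
python3 - <<'E'
from h import *
import pickle
im=np.load("w1.npy");K=pickle.load(open("w1.pkl","rb"))
f=[onz(K,235+x/5,75+y/5,z) for x,y,z in [(95,160,.005),(190,275,.005),(280,200,.005),(185,85,.005)]]
print("ful",np.round(f,4)); c=np.mean(f,0);r=(f[1]-f[0]+f[2]-f[3])/2;print(c,np.linalg.norm(r),np.linalg.norm(f[0]-f[3]),np.arctan2(r[1],r[0]))
g=lambda x,y,z:onz(K,350+(x-405)/3.5,80+y/3.5,z)
a,b=g(440,497,0),g(637,55,0);print("bot",a,b,(a+b)/2,np.linalg.norm(a-b),np.arctan2(*(b-a)[1::-1]))
a,b=g(455,512,.03),g(655,57,.03);print("top",a,b,(a+b)/2,np.linalg.norm(a-b),np.arctan2(*(b-a)[1::-1]))
n1,n2=g(497,367,.01),g(562,215,.01);print("notch",n1,n2,(n1+n2)/2,np.linalg.norm(n1-n2))
for k,(u,v,z) in {"ftipL":(387,229,.003),"ftipR":(446,243,.003),"tip":(441,244,.003),"hend":(137,78,.018),"collar":(219,118,.018)}.items(): print(k,onz(K,u/1.5,v/1.5,z).round(4))
# slab white top contour
m=(im.min(2)>200).astype(np.uint8); m[:90]=0; m[:,:350]=0
cs,_=cv2.findContours(m,cv2.RETR_EXTERNAL,cv2.CHAIN_APPROX_NONE); q=max(cs,key=cv2.contourArea); ap=cv2.approxPolyDP(q,6,True)[:,0]; 
for p in ap: print(p,onz(K,*p,.035).round(4))
E
```

```text
ful [[ 0.4859 -0.0138  0.005 ]
 [ 0.4729 -0.0607  0.005 ]
 [ 0.5095 -0.0712  0.005 ]
 [ 0.5217 -0.0246  0.005 ]]
[ 0.49750624 -0.04255459  0.005     ] 0.048453750480214636 0.03735220783187112 -1.8340745463337365
bot [ 0.42655075 -0.28462441  0.        ] [ 0.64929674 -0.22282947  0.        ] [ 0.53792374 -0.25372694  0.        ] 0.2311588039613615 0.2706177443589418
top [ 0.42830233 -0.28110398  0.03      ] [ 0.6454265  -0.21866029  0.03      ] [ 0.53686442 -0.24988213  0.03      ] 0.22592503206797107 0.2800369983159543
notch [ 0.49642571 -0.26029931  0.01      ] [ 0.57133509 -0.2382526   0.01      ] [ 0.5338804  -0.24927596  0.01      ] 0.07808632275126098
ftipL [ 0.4275 -0.0617  0.003 ]
ftipR [ 0.4519 -0.1263  0.003 ]
tip [ 0.4478 -0.1223  0.003 ]
hend [0.4141 0.2387 0.018 ]
collar [0.4271 0.1502 0.018 ]
[423  97] [ 0.6447 -0.2194  0.035 ]
[364 225] [ 0.4305 -0.2767  0.035 ]
[455 257] [ 0.4731 -0.4451  0.035 ]
[511 155] [ 0.6561 -0.3962  0.035 ]
[511 128] [ 0.6868 -0.3652  0.035 ]
```

```bash
python3 -m jog '[[0.36,0.01,0,-0.03,0,0,-0.12],[0.36,0.02,0,-0.07,0,0,-0.24],[0.36,0.03,0,-0.11,0,0,-0.36],[0.36,0.04,0,-0.15,0,0,-0.48],[0.36,0.05,0,-0.19,0,0,-0.6],[0.36,0.06,0.002,-0.23,0,0,-0.72],[0.36,0.06,0.002,-0.24,0,0,-0.86],[0.36,0.06,0.002,-0.24,0,0,-0.86],[0.36,0.06,0.002,-0.24,0,0,-0.86]]'; python3 - <<'E'
from h import *
print(env.get_state()["joint_pos"].round(2))
im,K=cam("wrist"); save(im,"w2.png",1.5); print(K[3].round(3)); 
print(proj(K,[.4975,-.0425,.026])*1.5)
np.save("w2.npy",im)
import pickle; pickle.dump(K,open("w2.pkl","wb"))
E
```

```text
time: 2.5
position: [0.497, -0.0468, 0.1764]
eef_rot: [-0.0, 0.992, -0.13, -0.001]
contact_force: [0.9, -0.5, -0.2]
gripper_width: 0.0637
gripper_force: 0.0
[ 0.38  0.22 -0.47  2.01  0.12  0.94 -1.98]
[[-0.258 -0.932 -0.255  0.571]
 [-0.966  0.248  0.069 -0.065]
 [-0.001  0.264 -0.964  0.345]
 [ 0.     0.     0.     1.   ]]
[375.14724599 268.0988331 ]
```

View pics/w2.png

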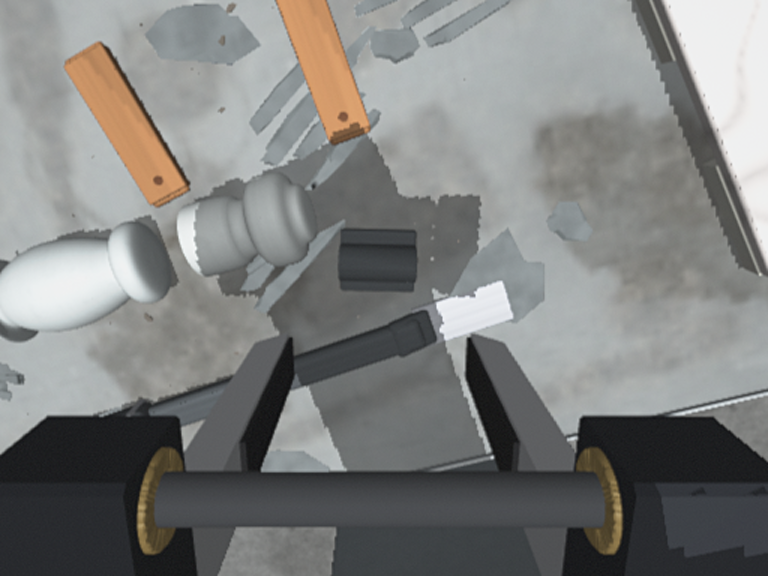

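The block is square to the jaws, with its foot corners at (340,229), (416,229), (416,291) and (339,290). The turning's edge is at about x=310, so the left finger needs a narrow opening.

```bash
python3 - <<'E'
from h import *
import pickle
K=pickle.load(open("w2.pkl","rb"))
f=[onz(K,x/1.5,y/1.5,.005) for x,y in [(340,229),(416,229),(416,291),(339,290)]]
c=np.mean(f,0);r=(f[1]-f[0]+f[2]-f[3])/2;print(c,np.linalg.norm(r),np.linalg.norm(f[0]-f[3]),np.arctan2(r[1],r[0]))
# cast / shims /bar
for k,(u,v,z) in {"c3_edge":(316,222,.028),"c3_low":(280,266,.028),"c3foot a":(182,210,.028),"c3foot b":(198,273,.028),"bead t":(265,172,.028),"sh2":(325,140,.0),"sh2b":(368,130,0),"sh1":(157,207,0),"sh1b":(188,188,0),"edge a":(632,5,0),"edge b":(743,272,0),"n1":(661,62,0),"n2":(708,165,0),"top1":(660,5,.03),"top2":(765,262,.03)}.items(): print(k,onz(K,u/1.5,v/1.5,z).round(4))
E
```

```text
[ 0.49746425 -0.0441204   0.005     ] 0.05125523135207061 0.041833101500461226 -1.8382197636484878
c3_edge [ 0.5353 -0.0152  0.028 ]
c3_low [0.5146 0.0146 0.028 ]
c3foot a [0.5634 0.0615 0.028 ]
c3foot b [0.5236 0.0658 0.028 ]
bead t [0.5719 0.0056 0.028 ]
sh2 [ 0.5811 -0.0316  0.    ]
sh2b [ 0.58   -0.0597  0.    ]
sh1 [0.5688 0.088  0.    ]
sh1b [0.5752 0.0638 0.    ]
edge a [ 0.6085 -0.2316  0.    ]
edge b [ 0.4241 -0.2829  0.    ]
n1 [ 0.5722 -0.2447  0.    ]
n2 [ 0.5023 -0.2667  0.    ]
top1 [ 0.6012 -0.2319  0.03  ]
top2 [ 0.4398 -0.2776  0.03  ]
```

```bash
python3 -m jog '[[0.26,-0.005,0.002,-0.04,0,0,0],[0.26,-0.005,0.002,-0.08,0,0,0],[0.26,-0.005,0.002,-0.1,0,0,0],[0.26,-0.005,0.002,-0.12,0,0,0],[0.26,-0.005,0.002,-0.14,0,0,0],[0.26,-0.005,0.002,-0.15,0,0,0],[0.26,-0.005,0.002,-0.16,0,0,0],[0.26,-0.005,0.002,-0.161,0,0,0],[0.26,-0.005,0.002,-0.161,0,0,0]]'; python3 -m jog '[[0,0,0,0,0,0,0],[-0.2,0,0,0,0,0,0],[-0.5,0,0,0,0,0,0],[-0.5,0,0,0,0,0,0],[-0.5,0,0,0,0,0,0],[-0.5,0,0,0,0,0,0]]'; python3 -m jog '[[-0.5,0,0,0.015,0,0,0],[-0.5,0,0,0.04,0,0,0],[-0.5,0,0,0.08,0,0,0],[-0.5,0,0,0.1,0,0,0],[-0.5,0,0,0.1,0,0,0]]'
```

```text
time: 3.3
position: [0.4927, -0.045, 0.0161]
eef_rot: [0.0, 0.991, -0.131, 0.0]
contact_force: [-1.0, -0.3, 0.9]
gripper_width: 0.0591
gripper_force: 0.0
time: 3.8
position: [0.493, -0.045, 0.0165]
eef_rot: [0.0, 0.991, -0.131, 0.001]
contact_force: [-0.8, -0.4, 8.7]
gripper_width: 0.0499
gripper_force: 30.0
time: 4.22
position: [0.4945, -0.045, 0.1199]
eef_rot: [0.0, 0.991, -0.131, 0.003]
contact_force: [1.0, -0.9, -2.5]
gripper_width: 0.0497
gripper_force: 30.0
```

```bash
python3 -m jog '[[-0.5,0,-0.01,0.01,0,0,0.12],[-0.5,0,-0.02,0.02,0,0,0.24],[-0.5,0.003,-0.03,0.02,0,0,0.36],[-0.5,0.006,-0.04,0.02,0,0,0.48],[-0.5,0.009,-0.05,0.02,0,0,0.6],[-0.5,0.012,-0.06,0.02,0,0,0.72],[-0.5,0.015,-0.07,0.02,0,0,0.84],[-0.5,0.018,-0.08,0.02,0,0,0.96],[-0.5,0.021,-0.09,0.02,0,0,1.08],[-0.5,0.024,-0.1,0.02,0,0,1.2],[-0.5,0.027,-0.11,0.02,0,0,1.32],[-0.5,0.03,-0.12,0.02,0,0,1.44],[-0.5,0.031,-0.13,0.02,0,0,1.56],[-0.5,0.031,-0.14,0.02,0,0,1.68],[-0.5,0.031,-0.15,0.02,0,0,1.8],[-0.5,0.031,-0.16,0.02,0,0,1.92],[-0.5,0.031,-0.169,0.02,0,0,2.04],[-0.5,0.031,-0.169,0,0,0,2.107],[-0.5,0.031,-0.169,0,0,0,2.107],[-0.5,0.031,-0.169,0,0,0,2.107]]'; python3 - <<'E'
from h import *
print(env.get_state()["joint_pos"].round(2))
im,K=cam("wrist"); save(im,"w3.png",1.5); 
n=np.array([-.27,.963,0]);c=np.array([.537,-.2535,0])
print([ (proj(K,p)*1.5).round() for p in (c,c+.115*np.array([.963,.27,0]),c-.115*np.array([.963,.27,0]))])
np.save("w3.npy",im)
import pickle; pickle.dump(K,open("w3.pkl","wb"))
E
```

```text
time: 5.88
position: [0.5222, -0.2135, 0.1144]
eef_rot: [-0.001, 0.605, 0.796, -0.0]
contact_force: [0.0, -0.1, -2.9]
gripper_width: 0.0494
gripper_force: 30.0
[ 0.9   0.48 -0.79  1.91  0.42  0.93  0.18]
[array([386., 358.]), array([582., 357.]), array([190., 358.])]
```

View pics/w3.png

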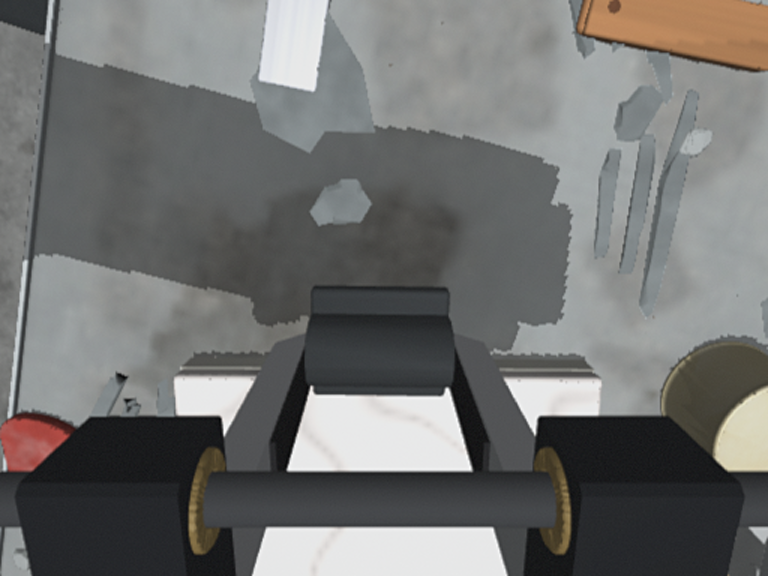

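```bash
python3 -m jog '[[-0.5,0.002,0,-0.03,0,0,0],[-0.5,0.002,0,-0.06,0,0,0],[-0.5,0.002,0,-0.08,0,0,0],[-0.5,0.002,0,-0.09,0,0,0],[-0.5,0.002,0,-0.094,0,0,0],[-0.5,0.002,0,-0.094,0,0,0],[-0.5,0.002,0,-0.094,0,0,0]]'
```

```text
time: 6.52
position: [0.526, -0.2139, 0.0227]
eef_rot: [0.001, 0.604, 0.797, 0.0]
contact_force: [-0.2, 0.9, -2.3]
gripper_width: 0.0497
gripper_force: 30.0
```

```bash
python3 -m jog '[[-0.5,0,0,-0.003,0,0,0],[-0.5,0,0,-0.006,0,0,0],[-0.5,0,0,-0.006,0,0,0]]';python3 -m jog '[[-0.2,0,0,0,0,0,0],[0.25,0,0,0,0,0,0],[0.25,0,0,0,0,0,0],[0.25,0,0,0,0,0,0],[0.25,0,0,0.04,0,0,0],[0.25,0,0,0.08,0,0,0],[0.25,0,0,0.12,0,0,0],[0.25,-0.02,0.04,0.16,0,0,0],[0.25,-0.03,0.08,0.2,0,0,0],[0.25,-0.04,0.12,0.2,0,0,0],[0.25,-0.06,0.14,0.2,0,0,0],[0.25,-0.06,0.14,0.2,0,0,0]]'; python3 - <<'E'
from h import *
print(env.get_state()["joint_pos"].round(2))
im,K=cam("wrist"); save(im,"w4.png",1.5); 
np.save("w4.npy",im)
import pickle; pickle.dump(K,open("w4.pkl","wb"))
E
```

```text
time: 6.77
position: [0.526, -0.2143, 0.0162]
eef_rot: [0.001, 0.605, 0.797, 0.0]
contact_force: [0.7, -1.1, 0.2]
gripper_width: 0.0497
gripper_force: 30.0
time: 7.77
position: [0.4636, -0.0692, 0.2167]
eef_rot: [0.001, 0.602, 0.798, -0.0]
contact_force: [0.8, 0.2, -0.4]
gripper_width: 0.0583
gripper_force: 0.0
[ 0.89  0.18 -0.96  2.01  0.18  1.03  0.12]
```

View pics/w4.png

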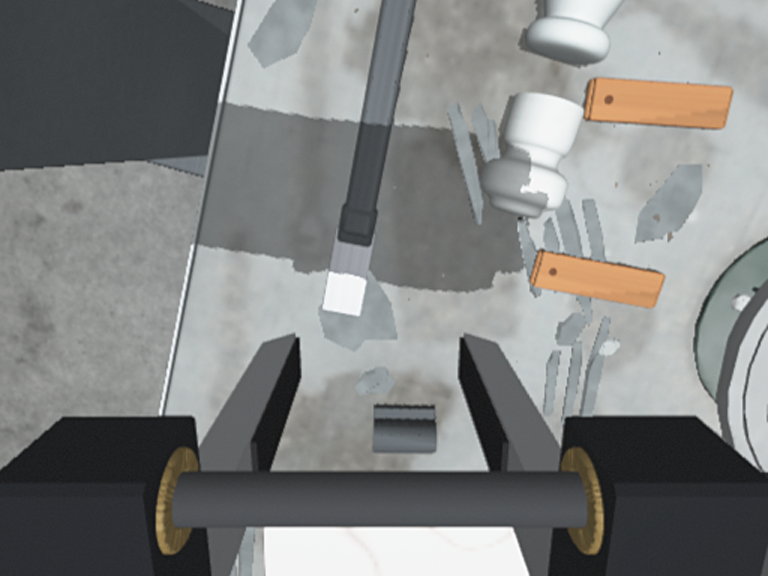

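```bash
python3 - <<'E'
from h import *
import pickle
K=pickle.load(open("w4.pkl","rb"))
g=lambda u,v,z:onz(K,u/1.5,v/1.5,z)
print("f",np.mean([g(374,405,.007),g(436,405,.007),g(436,453,.003),g(374,453,.003)],0))
tip=(g(323,308,.004)+g(362,317,.004))/2
a=(g(343,206,.012)+g(376,211,.012))/2; b=(g(378,20,.014)+g(412,22,.014))/2
d=(b-a)[:2]; d/=np.linalg.norm(d); print(tip,a,b,"yaw of bar y",np.arctan2(d[1],d[0]),"grip",tip[:2]+.238*d, a[:2]+d*(.238-np.dot(a[:2]-tip[:2],d)))
print("a-tip along",np.dot(a[:2]-tip[:2],d))
E
```

```text
f [ 0.52491813 -0.20618661  0.005     ]
[ 0.44966964 -0.12276443  0.004     ] [ 0.44113143 -0.04093857  0.012     ] [0.43121036 0.08287681 0.014     ] yaw of bar y 1.6507533698180759 grip [0.43066013 0.11447519] [0.4286911  0.11431742]
a-tip along 0.0822464006420632
```

```bash
python3 -m jog '[[0.25,-0.005,0.03,0,0,0,-0.05],[0.25,-0.01,0.06,0,0,0,-0.1],[0.25,-0.02,0.09,0,0,0,-0.15],[0.25,-0.03,0.12,-0.02,0,0,-0.189],[0.25,-0.035,0.15,-0.05,0,0,-0.189],[0.25,-0.035,0.183,-0.08,0,0,-0.189],[0.25,-0.035,0.183,-0.12,0,0,-0.189],[0.25,-0.035,0.183,-0.15,0,0,-0.189],[0.25,-0.035,0.183,-0.17,0,0,-0.189],[0.25,-0.035,0.183,-0.17,0,0,-0.189]]'; python3 - <<'E'
from h import *
print(env.get_state()["joint_pos"].round(2))
im,K=cam("wrist"); 
# bar in the lower rows ahead of fingers: dark mask
save(im,"w5.png",1.5)
for d,z in((.238-.233+.0,.014),(.137,.024)): pass
n=np.array([np.cos(1.66),np.sin(1.66)])
for t,z in((0.03,.014),(.0,.014),(.132,.02)):
    print((proj(K,[*(np.array([.4286,.114])+t*n),z])*1.5).round())
E
```

```text
time: 8.65
position: [0.4277, 0.1088, 0.0419]
eef_rot: [-0.002, 0.676, 0.737, -0.002]
contact_force: [-0.7, -0.7, -1.0]
gripper_width: 0.0582
gripper_force: 0.0
[ 0.36  0.45 -0.88  2.21  0.53  0.71 -0.8 ]
[384. 260.]
[384. 333.]
[383. -44.]
```

View pics/w5.png

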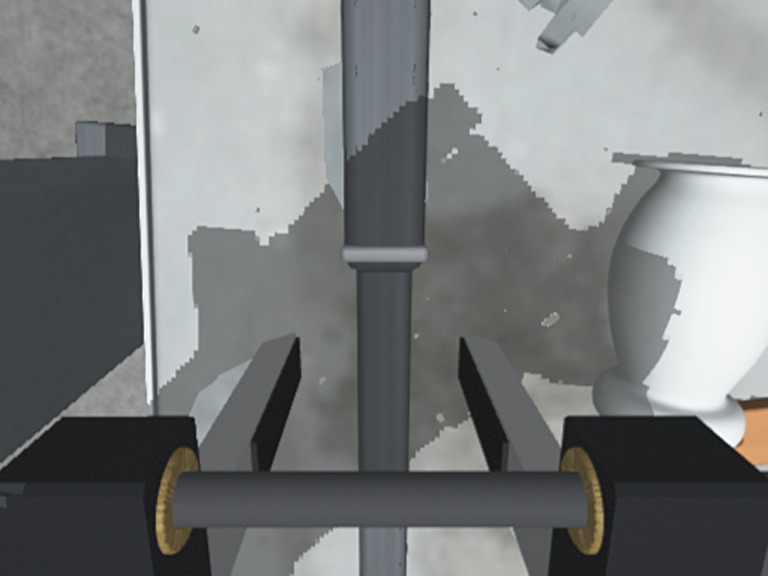

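```bash
python3 -m jog '[[0.25,0,0.001,-0.01,0,0,0],[0.25,0,0.001,-0.02,0,0,0],[0.25,0,0.001,-0.026,0,0,0],[0.25,0,0.001,-0.0275,0,0,0],[0,0,0.001,-0.0275,0,0,0],[-0.5,0,0.001,-0.0275,0,0,0],[-0.9,0,0.001,-0.0275,0,0,0],[-0.9,0,0.001,-0.0275,0,0,0],[-0.9,0,0.001,-0.0275,0,0,0],[-0.9,0,0.001,-0.0275,0,0,0],[-0.9,0,0.001,-0.0275,0,0,0]]'; python3 -m jog '[[-0.9,0,0,0.02,0,0,0],[-0.9,0,0,0.06,0,0,0],[-0.9,0,0,0.1,0,0,0],[-0.9,0,0,0.13,0,0,0],[-0.9,0,0,0.13,0,0,0]]'; python3 - <<'E'
from h import *
s=env.get_state();q=s["eef_rot"]; q0=R.from_quat([*q[1:],q[0]]).as_matrix(); print(q0.round(3))
yaw=np.arctan2(q0[1,0],q0[0,0]); print(yaw)
# target: tool x = n tilted by th about e, yaw of n
yw=.273; e=np.array([np.cos(yw),np.sin(yw),0]); n=np.array([-np.sin(yw),np.cos(yw),0]); 
th=np.radians(21); x=n*np.cos(th)+np.array([0,0,np.sin(th)]); y=e; M=np.c_[x,y,np.cross(x,y)]
rv=(R.from_matrix(M)*R.from_matrix(q0).inv()).as_rotvec(); print("rv",rv.round(3))
N=np.array([.537,-.2535,0])
for nm,sx,z in(("pre",.255,.123),("ins",.199,.1014)):
    p=N+sx*n; p[2]=z; print(nm,p.round(4),(p-s["position"]).round(4))
E
```

```text
time: 9.62
position: [0.4299, 0.11, 0.018]
eef_rot: [-0.0, 0.677, 0.736, -0.0]
contact_force: [-3.0, -0.3, 5.7]
gripper_width: 0.0214
gripper_force: 30.0
time: 10.03
position: [0.4322, 0.111, 0.1522]
eef_rot: [0.002, 0.677, 0.736, 0.002]
contact_force: [4.3, 1.0, -8.3]
gripper_width: 0.0214
gripper_force: 30.0
[[-0.084  0.996  0.006]
 [ 0.996  0.084  0.   ]
 [-0.     0.006 -1.   ]]
1.6547117629707004
rv [0.361 0.071 0.188]
pre [ 0.4682 -0.0079  0.123 ] [ 0.036  -0.1189 -0.0292]
ins [ 0.4833 -0.0619  0.1014] [ 0.0511 -0.1728 -0.0508]
```

```bash
python3 -m jog '[[-0.9,0.004,-0.012,0.01,0.04,0.008,0.02],[-0.9,0.008,-0.024,0.02,0.09,0.018,0.045],[-0.9,0.012,-0.04,0.03,0.15,0.03,0.08],[-0.9,0.016,-0.06,0.03,0.21,0.042,0.11],[-0.9,0.022,-0.08,0.03,0.27,0.054,0.14],[-0.9,0.028,-0.1,0.03,0.33,0.065,0.17],[-0.9,0.036,-0.12,0.02,0.361,0.071,0.188],[-0.9,0.036,-0.12,0.005,0.361,0.071,0.188],[-0.9,0.036,-0.12,-0.01,0.361,0.071,0.188],[-0.9,0.036,-0.12,-0.01,0.361,0.071,0.188],[-0.9,0.036,-0.12,-0.01,0.361,0.071,0.188]]'; python3 - <<'E'
from h import *
s=env.get_state();q=s["eef_rot"]; q0=R.from_quat([*q[1:],q[0]]).as_matrix(); print(q0.round(3),s["joint_pos"].round(2))
yw=.273; e=np.array([np.cos(yw),np.sin(yw),0]); n=np.array([-np.sin(yw),np.cos(yw),0]); 
th=np.radians(21); x=n*np.cos(th)+np.array([0,0,np.sin(th)]); y=e; M=np.c_[x,y,np.cross(x,y)]
print("rv",(R.from_matrix(M)*R.from_matrix(q0).inv()).as_rotvec().round(3))
N=np.array([.537,-.2535,0])
for nm,sx,z in(("pre",.2536,.1265),("ins",.1978,.105)):
    p=N+sx*n; p[2]=z; print(nm,p.round(4),(p-s["position"]).round(4))
t=s["position"]-.237*q0[:,0]+.016*q0[:,2]; print("tip pred",t, "s",(t-N)@n,"e",(t-N)@e)
for nm in("top","side"):
    im,K=cam(nm); save(im[150:270,250:400] if nm=="top" else im[130:280,100:300],nm+"1.png",4)
    print(nm,proj(K,t)-( (250,150) if nm=="top" else (100,130)))
E
```

```text
time: 10.95
position: [0.4649, -0.0096, 0.1366]
eef_rot: [-0.149, 0.594, 0.784, 0.107]
contact_force: [0.3, 0.9, -8.1]
gripper_width: 0.0213
gripper_force: 30.0
[[-0.251  0.962 -0.106]
 [ 0.898  0.272  0.345]
 [ 0.361 -0.008 -0.933]] [ 0.98  0.5  -1.05  2.    0.09  0.98  0.18]
rv [-0.    -0.009 -0.003]
pre [ 0.4686 -0.0093  0.1265] [ 0.0037  0.0003 -0.0101]
ins [ 0.4837 -0.063   0.105 ] [ 0.0187 -0.0534 -0.0316]
tip pred [ 0.52276439 -0.2169967   0.0361854 ] s 0.03898967417339471 e -0.0038663394639814864
top [61.81347156 53.89817524]
side [102.06764339  60.10409584]
```

View pics/side1.png

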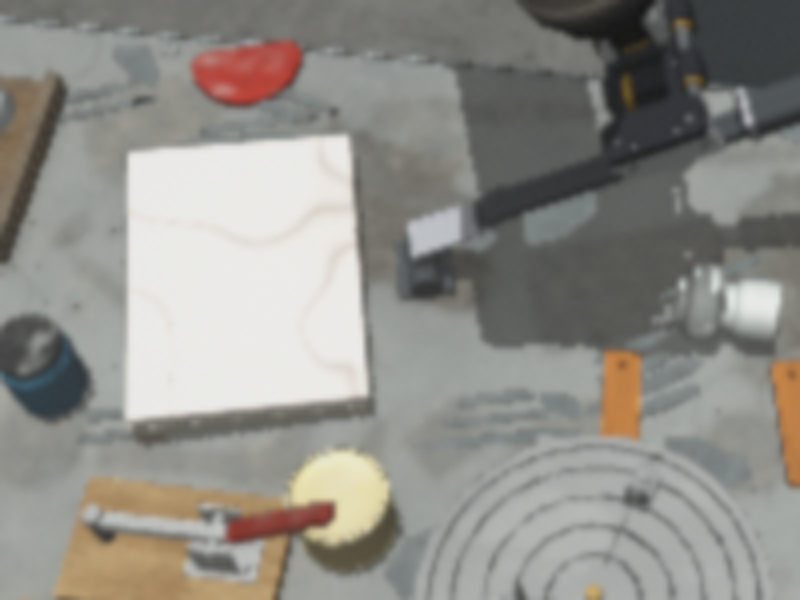

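```bash
python3 -m jog '[[-0.9,0.004,0,0,0,-0.009,-0.003],[-0.9,0.004,0,-0.005,0,-0.009,-0.003],[-0.9,0.004,0,-0.009,0,-0.009,-0.003],[-0.9,0.004,0,-0.009,0,-0.009,-0.003],[-0.9,0.004,0,-0.009,0,-0.009,-0.003]]'; python3 - <<'E'
from h import *
s=env.get_state();q=s["eef_rot"]; q0=R.from_quat([*q[1:],q[0]]).as_matrix()
yw=.273; e=np.array([np.cos(yw),np.sin(yw),0]); n=np.array([-np.sin(yw),np.cos(yw),0]); N=np.array([.537,-.2535,0])
t=s["position"]-.237*q0[:,0]+.018*q0[:,2]; print("tip underside", "s",(t-N)@n,"e",(t-N)@e,t[2],np.degrees(np.arcsin(q0[2,0])))
print(np.array([.4837,-.063,.105])-s["position"])
E
```

```text
time: 11.47
position: [0.47, -0.0099, 0.1287]
eef_rot: [-0.144, 0.594, 0.783, 0.111]
contact_force: [0.2, 0.3, -9.8]
gripper_width: 0.0215
gripper_force: 30.0
tip underside s 0.03772852101733231 e 0.0012930785254077098 0.027333195159823263 20.914330509521637
[ 0.01371237 -0.05314335 -0.02374948]
```

```bash
python3 -m jog '[[-0.9,0.0018,-0.0067,-0.0029,0,0,0],[-0.9,0.0036,-0.0134,-0.0058,0,0,0],[-0.9,0.0055,-0.02,-0.0088,0,0,0],[-0.9,0.0073,-0.0268,-0.0117,0,0,0],[-0.9,0.0091,-0.0334,-0.0146,0,0,0],[-0.9,0.011,-0.04,-0.0175,0,0,0],[-0.9,0.0128,-0.0468,-0.0205,0,0,0],[-0.9,0.0147,-0.0535,-0.0235,0,0,0],[-0.9,0.0147,-0.0535,-0.0235,0,0,0],[-0.9,0.0147,-0.0535,-0.0235,0,0,0]]'; python3 - <<'E'
from h import *
s=env.get_state();q=s["eef_rot"]; q0=R.from_quat([*q[1:],q[0]]).as_matrix()
yw=.273; e=np.array([np.cos(yw),np.sin(yw),0]); n=np.array([-np.sin(yw),np.cos(yw),0]); N=np.array([.537,-.2535,0])
t=s["position"]-.237*q0[:,0]+.018*q0[:,2]; print("tip underside", "s",(t-N)@n,"e",(t-N)@e,t[2],np.degrees(np.arcsin(q0[2,0])),s["torque"])
im,K=cam("top"); save(im[150:270,250:400],"top2.png",4)
E
```

```text
time: 12.3
position: [0.4849, -0.0636, 0.1052]
eef_rot: [-0.144, 0.595, 0.783, 0.111]
contact_force: [0.2, 0.2, -8.0]
gripper_width: 0.0219
gripper_force: 30.0
tip underside s -0.017962635759770477 e 0.0010506009670164162 0.0037308997288280285 20.938279806051288 [-1.07104746 -0.3813415   0.04444323]
```

View pics/top2.png

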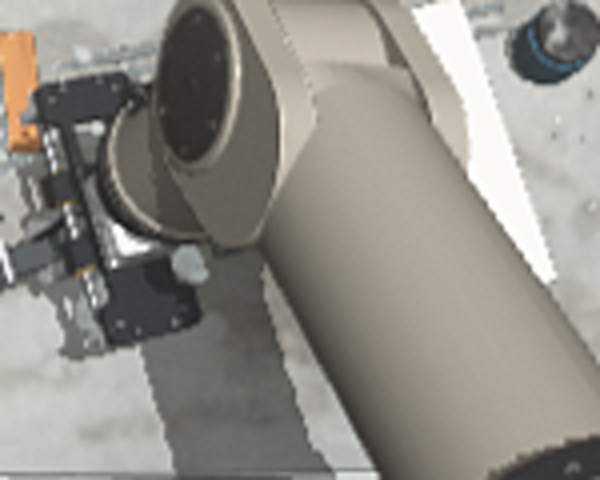

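```bash
python3 -m jog '[[-0.9,-0.0012,0.004,-0.008,-0.05,-0.014,0],[-0.9,-0.0023,0.0081,-0.016,-0.099,-0.028,0],[-0.9,-0.0031,0.011,-0.0231,-0.141,-0.04,0],[-0.9,-0.0039,0.0138,-0.0302,-0.183,-0.051,0],[-0.9,-0.0045,0.016,-0.0375,-0.226,-0.063,0],[-0.9,-0.0051,0.0181,-0.0447,-0.268,-0.075,0],[-0.9,-0.0051,0.0181,-0.0447,-0.268,-0.075,0],[-0.9,-0.0051,0.0181,-0.0447,-0.268,-0.075,0]]'; cat > bar.py <<'E'
from h import *
s=env.get_state();q=s["eef_rot"]; q0=R.from_quat([*q[1:],q[0]]).as_matrix()
yw=.273; e=np.array([np.cos(yw),np.sin(yw),0]); n=np.array([-np.sin(yw),np.cos(yw),0]); N=np.array([.537,-.2535,0])
t=s["position"]-.237*q0[:,0]+.018*q0[:,2]; print("tip underside s",(t-N)@n,"e",(t-N)@e,t[2],np.degrees(np.arcsin(q0[2,0])),s["torque"])
E
python3 bar.py
```

```text
time: 13.02
position: [0.4795, -0.0443, 0.061]
eef_rot: [-0.034, 0.603, 0.797, 0.027]
contact_force: [-0.8, 0.0, -7.8]
gripper_width: 0.0214
gripper_force: 30.0
tip underside s -0.01765152530127237 e 0.0016316950890296058 0.022682435848719415 4.944583029635224 [-0.27306986  0.10021491 -0.05752704]
```

```bash
python3 -m jog '[[-0.9,-0.0005,0.0016,-0.0075,-0.042,-0.012,0],[-0.9,-0.0009,0.0032,-0.015,-0.083,-0.024,0],[-0.9,-0.0012,0.0042,-0.0225,-0.124,-0.035,0],[-0.9,-0.0014,0.0051,-0.0299,-0.165,-0.0465,0],[-0.9,-0.0014,0.0051,-0.0299,-0.165,-0.0465,0],[-0.9,-0.0014,0.0051,-0.0299,-0.165,-0.0465,0]]'; python3 bar.py; python3 - <<'E'
from h import *
im,K=cam("side"); save(im[130:280,100:300],"side2.png",4)
E
```

```text
time: 13.52
position: [0.4783, -0.0397, 0.031]
eef_rot: [0.035, 0.603, 0.797, -0.024]
contact_force: [0.4, -2.7, -5.9]
gripper_width: 0.0217
gripper_force: 30.0
tip underside s -0.01593208217024818 e 0.0015963663191326577 0.03316348192048038 -4.854650123483444 [-0.51217182  0.04131322 -0.07457433]
```

View pics/side2.png

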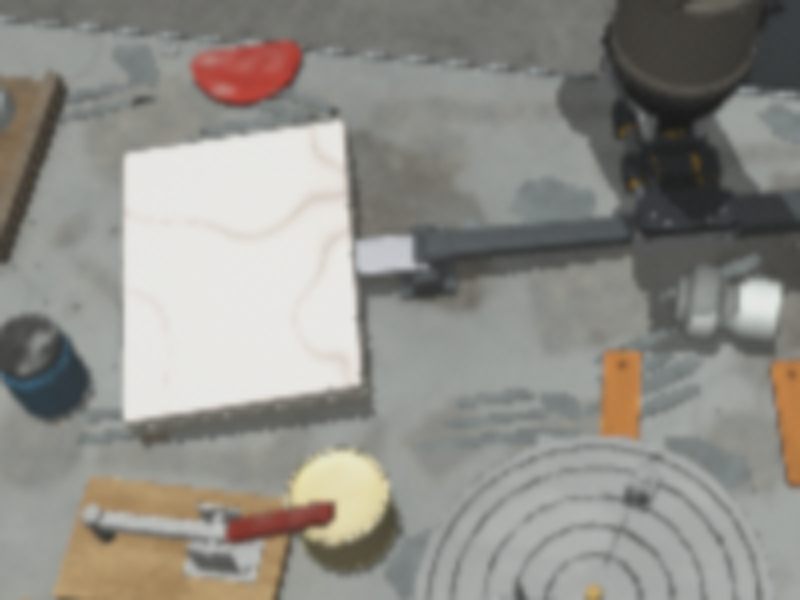

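The slab's notched edge is up, with its right side raised to x=345–360, and the blade bears in the notch. I'll release the bar, back off and find the shims.

```bash
python3 -m jog '[[-0.7,0,0,-0.001,0,0,0],[-0.4,0,0,-0.001,0,0,0],[-0.3,0,0,0,0,0,0],[-0.3,0,0,0,0,0,0],[-0.3,0,0,0,0,0,0],[-0.3,0.001,-0.002,0.02,0,0,0],[-0.3,0.002,-0.004,0.05,0.01,0,0],[-0.3,0.003,-0.006,0.09,0.04,0.01,0],[-0.3,0.01,-0.02,0.13,0.07,0.02,0],[0.2,0.02,-0.04,0.17,0.082,0.024,0],[0.2,0.04,-0.06,0.21,0.082,0.024,0],[0.2,0.06,-0.08,0.25,0.082,0.024,0],[0.2,0.08,-0.09,0.27,0.082,0.024,0],[0.2,0.08,-0.09,0.27,0.082,0.024,0],[0.2,0.08,-0.09,0.27,0.082,0.024,0]]'; cat > orange.py <<'E'
from h import *
def shims(n="wrist",zt=.010):
    im,K=cam(n); hsv=cv2.cvtColor(im,cv2.COLOR_RGB2HSV)
    m=cv2.inRange(hsv,(5,90,60),(18,230,255)); out=[]
    for c in cv2.findContours(m,cv2.RETR_EXTERNAL,cv2.CHAIN_APPROX_NONE)[0]:
        if cv2.contourArea(c)<60: continue
        pts=np.array([onz(K,*p,zt)[:2] for p in c[:,0]],np.float32)
        (cx,cy),(w,h),a=cv2.minAreaRect(pts); b=cv2.boxPoints(((cx,cy),(w,h),a)); e1,e2=b[1]-b[0],b[2]-b[1]; l=e1 if np.hypot(*e1)>np.hypot(*e2) else e2
        print("c",round(cx,4),round(cy,4),"size",round(min(w,h),4),round(max(w,h),4),"yaw",round(float(np.arctan2(l[1],l[0])%np.pi),3),"px",c[:,0].mean(0).round(),hsv[int(c[:,0,1].mean()),int(c[:,0,0].mean())])
    return im,K
if __name__=="__main__":
    s=env.get_state();print(s["position"].round(4),s["joint_pos"].round(2))
    im,K=shims(sys.argv[1]); np.save("last.npy",im)
    import pickle; pickle.dump(K,open("last.pkl","wb"))
E
python3 orange.py wrist; python3 orange.py top
```

```text
time: 14.82
position: [0.5602, -0.1312, 0.3025]
eef_rot: [0.002, 0.605, 0.796, 0.002]
contact_force: [-0.1, 0.2, -0.3]
gripper_width: 0.056
gripper_force: 0.0
[ 0.5602 -0.1312  0.3025] [ 0.82  0.3  -0.86  1.69  0.23  1.26  0.18]
c 0.6266 -0.0437 size 0.0271 0.0972 yaw 0.094 px [319. 105.] [ 13 121 122]
c 0.6208 0.075 size 0.0142 0.0981 yaw 0.273 px [346.   5.] [ 13 126 197]
[ 0.5586 -0.1301  0.3008] [ 0.82  0.3  -0.86  1.69  0.23  1.26  0.18]
c 0.2791 0.5777 size 0.029 0.0667 yaw 1.726 px [ 48. 288.] [ 16  91 160]
c 0.4111 0.406 size 0.0224 0.1191 yaw 1.322 px [107. 243.] [ 18 105 236]
c 0.4933 0.4236 size 0.04 0.0937 yaw 2.072 px [103. 217.] [ 20  41 238]
c 0.5283 0.3028 size 0.0572 0.0826 yaw 0.601 px [142. 205.] [ 16 163 244]
c 0.6217 0.0824 size 0.0269 0.0974 yaw 0.218 px [214. 175.] [ 13 132 221]
c 0.6293 -0.0452 size 0.0267 0.0963 yaw 0.086 px [255. 173.] [ 12 125 129]
c 0.7613 -0.3861 size 0.0472 0.0575 yaw 0.041 px [362. 131.] [ 16  94 199]
c 0.8173 -0.5826 size 0.0237 0.1177 yaw 2.794 px [420. 115.] [ 15 111 198]
c 0.8672 -0.4533 size 0.0366 0.095 yaw 2.09 px [379. 101.] [ 16  50 195]
c 0.9969 -0.5402 size 0.0205 0.0763 yaw 1.751 px [403.  64.] [  9 168 202]
```

```bash
python3 -m jog '[[0.2,0.005,0.01,-0.01,0,0,0.12],[0.2,0.01,0.02,-0.02,0,0,0.24],[0.2,0.015,0.03,-0.04,0,0,0.36],[0.2,0.02,0.04,-0.06,0,0,0.48],[0.2,0.025,0.05,-0.08,0,0,0.6],[0.2,0.03,0.06,-0.1,0,0,0.72],[0.2,0.035,0.07,-0.12,0,0,0.84],[0.2,0.04,0.08,-0.14,0,0,0.96],[0.2,0.048,0.084,-0.16,0,0,1.08],[0.2,0.048,0.084,-0.18,0,0,1.2],[0.2,0.048,0.084,-0.2,0,0,1.32],[0.2,0.048,0.084,-0.22,0,0,1.386],[0.2,0.048,0.084,-0.22,0,0,1.386],[0.2,0.048,0.084,-0.22,0,0,1.386]]'; python3 orange.py wrist;  python3 orange.py top | grep "c 0.6"
```

```text
time: 16.08
position: [0.6046, -0.0452, 0.0798]
eef_rot: [-0.002, -0.044, 0.999, 0.002]
contact_force: [-0.4, -0.5, 0.5]
gripper_width: 0.0564
gripper_force: 0.0
[ 0.6046 -0.0452  0.0798] [ 0.7   0.69 -1.01  1.83  0.67  1.02  1.08]
c 0.6112 0.0808 size 0.0299 0.0833 yaw 0.213 px [419. 226.] [ 14 125 218]
c 0.6257 -0.044 size 0.0273 0.0973 yaw 0.089 px [249. 230.] [ 14 121 141]
c 0.6016 -0.0478 size 0.0263 0.0411 yaw 0.101 px [255. 182.] [ 13 128 129]
c 0.6213 0.0823 size 0.0269 0.0981 yaw 0.218 px [214. 175.] [ 14 131 227]
```

```bash
python3 -m jog '[[0.2,0.001,0,-0.03,0,0,0],[0.2,0.001,0,-0.05,0,0,0],[0.2,0.001,0,-0.06,0,0,0],[0.2,0.001,0,-0.066,0,0,0],[0.2,0.001,0,-0.066,0,0,0],[-0.2,0.001,0,-0.066,0,0,0],[-0.8,0.001,0,-0.066,0,0,0],[-0.8,0.001,0,-0.066,0,0,0],[-0.8,0.001,0,-0.066,0,0,0],[-0.8,0.001,0,-0.066,0,0,0]]'; python3 -m jog '[[-0.8,0,0,0.02,0,0,0],[-0.8,0,0,0.05,0,0,0],[-0.8,0,0,0.09,0,0,-0.1],[-0.8,0,-0.02,0.12,0,0,-0.22],[-0.8,0,-0.04,0.12,0,0,-0.34],[-0.8,0,-0.06,0.12,0,0,-0.46],[-0.8,0,-0.08,0.12,0,0,-0.58],[-0.8,0,-0.1,0.12,0,0,-0.7],[-0.8,0,-0.1,0.12,0,0,-0.82],[-0.8,0,-0.1,0.12,0,0,-0.94],[-0.8,0,-0.1,0.12,0,0,-1.06],[-0.8,0,-0.1,0.12,0,0,-1.18],[-0.8,0,-0.1,0.12,0,0,-1.3],[-0.8,0,-0.1,0.12,0,0,-1.386],[-0.8,0,-0.1,0.12,0,0,-1.386],[-0.8,0,-0.1,0.12,0,0,-1.386]]'; python3 - <<'E'
from h import *
im,K=cam("wrist"); save(im,"w6.png",1.5); np.save("w6.npy",im)
import pickle; pickle.dump(K,open("w6.pkl","wb"))
e=np.array([.963,.27,0]);n=np.array([-.27,.963,0]);N=np.array([.537,-.2535,0.0])
for a,z in((0,.05),(.115,.05),(-.115,.05),(0.075,.02),(.115,.02)): print(a,z,(proj(K,N+a*e+[0,0,z])*1.5).round())
E
```

```text
time: 17.02
position: [0.6077, -0.0463, 0.0153]
eef_rot: [-0.0, -0.044, 0.999, 0.001]
contact_force: [-0.1, -1.3, 5.2]
gripper_width: 0.0276
gripper_force: 30.0
time: 18.35
position: [0.6074, -0.146, 0.135]
eef_rot: [0.001, 0.603, 0.798, 0.001]
contact_force: [0.9, -0.1, -0.6]
gripper_width: 0.0278
gripper_force: 30.0
0 0.05 [203. 449.]
0.115 0.05 [411. 449.]
-0.115 0.05 [ -5. 448.]
0.075 0.02 [342. 421.]
0.115 0.02 [408. 421.]
```

View pics/w6.png

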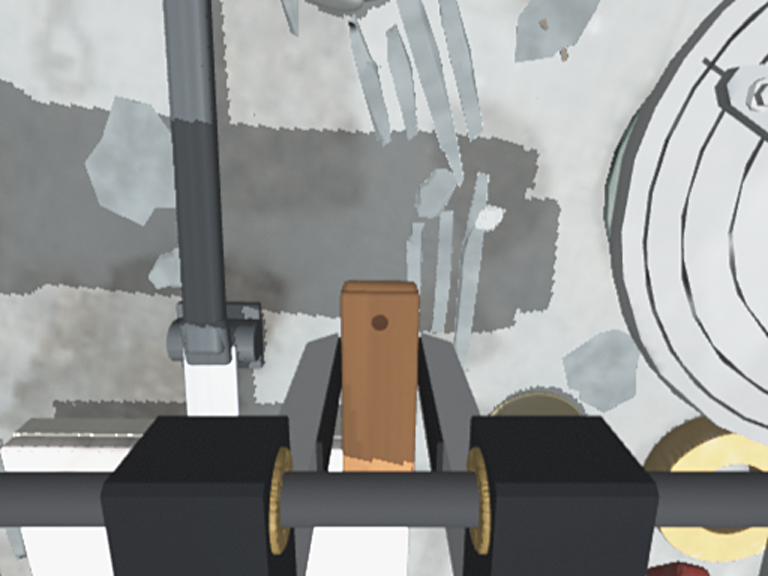

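```bash
python3 -m jog '[[-0.8,-0.01,-0.003,-0.03,0,0,0],[-0.8,-0.019,-0.006,-0.06,0,0,0],[-0.8,-0.019,-0.0065,-0.09,0,0,0],[-0.8,-0.019,-0.0065,-0.11,0,0,0],[-0.8,-0.019,-0.0065,-0.1175,0,0,0],[-0.8,-0.019,-0.0065,-0.1175,0,0,0],[-0.8,-0.019,-0.0065,-0.1175,0,0,0]]'; python3 -m jog '[[-0.8,0.002,-0.007,0,0,0,0],[-0.8,0.004,-0.014,0,0,0,0],[-0.8,0.006,-0.021,0,0,0,0],[-0.8,0.008,-0.028,0,0,0,0],[-0.8,0.0105,-0.037,0,0,0,0],[-0.8,0.0125,-0.044,0,0,0,0],[-0.8,0.0145,-0.0508,0,0,0,0],[-0.8,0.0145,-0.0508,0,0,0,0],[-0.8,0.0145,-0.0508,-0.002,0,0,0],[-0.8,0.0145,-0.0508,-0.002,0,0,0]]'
```

```text
time: 18.98
position: [0.5888, -0.1524, 0.0177]
eef_rot: [0.0, 0.604, 0.797, 0.001]
contact_force: [0.6, 0.2, 0.3]
gripper_width: 0.0277
gripper_force: 30.0
time: 19.82
position: [0.6027, -0.203, 0.0149]
eef_rot: [0.0, 0.604, 0.797, 0.001]
contact_force: [0.5, 0.4, -0.5]
gripper_width: 0.0273
gripper_force: 30.0
```

```bash
python3 -m jog '[[-0.4,0,0,0,0,0,0],[0,0,0,0,0,0,0],[0,0,0,0,0,0,0],[0,0,0,0,0,0,0],[0,0,0.01,0.04,0,0,0],[0,0,0.03,0.08,0,0,0],[0.2,0,0.05,0.12,0,0,0.12],[0.2,0,0.07,0.15,0,0,0.24],[0.2,0,0.09,0.15,0,0,0.36],[0.2,0,0.11,0.15,0,0,0.48],[0.2,0,0.13,0.15,0,0,0.6],[0.2,0,0.15,0.15,0,0,0.72],[0.2,0,0.17,0.15,0,0,0.84],[0.2,0,0.19,0.15,0,0,0.96],[0.2,0,0.21,0.15,0,0,1.08],[0.2,0,0.23,0.15,0,0,1.2],[0.2,0,0.26,0.13,0,0,1.32],[0.2,0,0.281,0.1,0,0,1.44],[0.2,0,0.281,0.08,0,0,1.513],[0.2,0,0.281,0.08,0,0,1.513]]'; python3 -m jog '[[0.2,0,0,0,0,0,0],[0.2,0,0,0,0,0,0]]';  python3 orange.py wrist;  python3 orange.py top | grep "c 0.[56]"; python3 orange.py side
```

```text
time: 21.48
position: [0.6007, 0.0783, 0.0917]
eef_rot: [-0.003, -0.111, 0.994, 0.002]
contact_force: [-0.4, -0.2, -1.2]
gripper_width: 0.0563
gripper_force: 0.0
time: 21.65
position: [0.6035, 0.077, 0.0965]
eef_rot: [-0.0, -0.106, 0.994, 0.001]
contact_force: [-0.1, -1.0, -0.0]
gripper_width: 0.0564
gripper_force: 0.0
[0.6035 0.077  0.0965] [ 0.53  0.68 -1.05  1.82  0.68  1.05  1.  ]
c 0.6186 0.084 size 0.0273 0.0976 yaw 0.21 px [254. 215.] [ 13 124 134]
c 0.5283 0.3028 size 0.0572 0.0826 yaw 0.601 px [142. 205.] [ 17 159 248]
c 0.5944 0.0767 size 0.0262 0.0404 yaw 0.204 px [216. 185.] [ 13 127 135]
[0.6038 0.0769 0.0969] [ 0.53  0.68 -1.05  1.82  0.68  1.05  1.  ]
c 0.9941 -0.5413 size 0.0213 0.0753 yaw 1.747 px [ 43. 340.] [ 12 213 187]
c 0.8583 -0.4544 size 0.0407 0.0917 yaw 2.096 px [ 92. 292.] [ 16  58 167]
c 0.7883 -0.324 size 0.0687 0.1722 yaw 1.711 px [148. 273.] [ 30   8 182]
c 0.815 -0.5828 size 0.0264 0.1164 yaw 2.796 px [ 52. 272.] [ 16 127 168]
c 0.7366 -0.3224 size 0.0187 0.175 yaw 1.577 px [152. 255.] [ 17  69 173]
c 0.6217 0.0821 size 0.0272 0.097 yaw 0.21 px [299. 235.] [ 14 147 111]
c 0.6049 -0.2053 size 0.0289 0.0623 yaw 1.833 px [202. 219.] [ 14 155 191]
c 0.4839 0.4234 size 0.041 0.1013 yaw 2.088 px [416. 206.] [ 16  66 213]
c 0.5091 0.3044 size 0.0623 0.0924 yaw 0.426 px [376. 210.] [ 14 240 219]
c 0.4083 0.4071 size 0.0294 0.1177 yaw 1.324 px [410. 184.] [ 16 131 209]
c 0.3111 0.6006 size 0.1282 0.4072 yaw 2.39 px [468. 171.] [17 97 79]
c 0.1897 -0.7126 size 0.0664 0.2321 yaw 1.577 px [82. 98.] [ 17  96 159]
```

```bash
python3 -m jog '[[0.2,-0.0025,0.002,-0.03,0,0,0],[0.2,-0.0025,0.002,-0.06,0,0,0],[0.2,-0.0025,0.002,-0.075,0,0,0],[0.2,-0.0025,0.002,-0.083,0,0,0],[0.2,-0.0025,0.002,-0.083,0,0,0],[-0.2,-0.0025,0.002,-0.083,0,0,0],[-0.8,-0.0025,0.002,-0.083,0,0,0],[-0.8,-0.0025,0.002,-0.083,0,0,0],[-0.8,-0.0025,0.002,-0.083,0,0,0],[-0.8,-0.0025,0.002,-0.083,0,0,0]]'; python3 -m jog '[[-0.8,0,0,0.02,0,0,0],[-0.8,0,0,0.05,0,0,0],[-0.8,0,0,0.09,0,0,-0.1],[-0.8,-0.01,-0.02,0.13,0,0,-0.22],[-0.8,-0.02,-0.04,0.14,0,0,-0.34],[-0.8,-0.03,-0.06,0.14,0,0,-0.46],[-0.8,-0.04,-0.08,0.14,0,0,-0.58],[-0.8,-0.05,-0.1,0.14,0,0,-0.7],[-0.8,-0.06,-0.12,0.14,0,0,-0.82],[-0.8,-0.075,-0.14,0.14,0,0,-0.94],[-0.8,-0.09,-0.16,0.14,0,0,-1.06],[-0.8,-0.105,-0.18,0.14,0,0,-1.18],[-0.8,-0.12,-0.2,0.14,0,0,-1.3],[-0.8,-0.135,-0.22,0.14,0,0,-1.42],[-0.8,-0.15,-0.25,0.14,0,0,-1.513],[-0.8,-0.161,-0.271,0.12,0,0,-1.513],[-0.8,-0.161,-0.271,0.1,0,0,-1.513],[-0.8,-0.161,-0.271,0.1,0,0,-1.513],[-0.8,-0.161,-0.271,0.1,0,0,-1.513]]'; python3 orange.py wrist
```

```text
time: 22.63
position: [0.6007, 0.0794, 0.0128]
eef_rot: [-0.0, -0.107, 0.994, 0.001]
contact_force: [-0.3, -2.0, 4.6]
gripper_width: 0.0279
gripper_force: 30.0
time: 24.22
position: [0.4392, -0.1908, 0.1123]
eef_rot: [-0.0, 0.604, 0.797, 0.001]
contact_force: [0.5, 0.3, -0.5]
gripper_width: 0.0275
gripper_force: 30.0
[ 0.4392 -0.1908  0.1123] [ 0.97  0.34 -0.8   2.1   0.32  0.83  0.25]
c 0.6009 -0.2052 size 0.0307 0.0697 yaw 1.839 px [430. 258.] [ 16 115 235]
c 0.4534 -0.2409 size 0.0438 0.1173 yaw 1.825 px [252. 252.] [ 13 122 159]
```

```bash
python3 -m jog '[[-0.8,0,-0.001,-0.03,0,0,0],[-0.8,0,-0.001,-0.06,0,0,0],[-0.8,0,-0.001,-0.085,0,0,0],[-0.8,0,-0.001,-0.0965,0,0,0],[-0.8,0,-0.001,-0.0965,0,0,0],[-0.8,0,-0.001,-0.0965,0,0,0]]'; python3 -m jog '[[-0.8,0.002,-0.007,0,0,0,0],[-0.8,0.004,-0.014,0,0,0,0],[-0.8,0.006,-0.021,0,0,0,0],[-0.8,0.008,-0.028,0,0,0,0],[-0.8,0.0105,-0.037,0,0,0,0],[-0.8,0.0125,-0.044,0,0,0,0],[-0.8,0.0147,-0.052,0,0,0,0],[-0.8,0.0147,-0.052,0,0,0,0],[-0.8,0.0147,-0.052,-0.002,0,0,0],[-0.8,0.0147,-0.052,-0.002,0,0,0]]'
```

```text
time: 24.77
position: [0.4403, -0.1919, 0.0168]
eef_rot: [0.001, 0.604, 0.797, 0.001]
contact_force: [-0.1, 0.1, -0.2]
gripper_width: 0.0275
gripper_force: 30.0
time: 25.6
position: [0.4538, -0.2441, 0.0134]
eef_rot: [0.0, 0.604, 0.797, 0.001]
contact_force: [-0.4, 0.5, -0.4]
gripper_width: 0.0274
gripper_force: 30.0
```

```bash
python3 -m jog '[[-0.4,0,0,0,0,0,0],[0,0,0,0,0,0,0],[0,0,0,0,0,0,0],[0,0,0,0,0,0,0],[0,-0.002,0.01,0.04,0,0,0],[0,0,0.03,0.08,0,0,0],[0.2,0.005,0.06,0.12,0,0,0],[0.2,0.01,0.1,0.12,0,0,0],[0.2,0.015,0.14,0.12,-0.04,-0.01,0],[0.2,0.02,0.18,0.1,-0.082,-0.023,0],[0.2,0.0245,0.2044,0.08,-0.082,-0.023,0],[0.2,0.0245,0.2044,0.06,-0.082,-0.023,0],[0.2,0.0245,0.2044,0.06,-0.082,-0.023,0],[0.2,0.0245,0.2044,0.06,-0.082,-0.023,0]]'; python3 orange.py side | grep "c 0.[4567]"; python3 - <<'E'
from h import *
s=env.get_state(); print(s["position"])
im,K=cam("wrist"); np.save("last.npy",im)
g=im.mean(2)
for r in(60,100,140,180,220):
    d=np.where(g[r,190:320]<85)[0]+190; print(r,d.min() if len(d) else None,d.max() if len(d) else None,len(d), np.median(d))
n=np.array([-.27,.963,0])
for t in(.0,.037,.1): print((proj(K,np.array([.4783,-.0397,.026-t*.085])+t*n)).round())
E
```

```text
time: 26.77
position: [0.4779, -0.0399, 0.0735]
eef_rot: [0.033, 0.603, 0.797, -0.025]
contact_force: [-0.5, -0.3, 0.2]
gripper_width: 0.0568
gripper_force: 0.0
c 0.7883 -0.324 size 0.0687 0.1722 yaw 1.711 px [148. 273.] [ 40   4 172]
c 0.7366 -0.3224 size 0.0187 0.175 yaw 1.577 px [152. 255.] [ 17  71 169]
c 0.6047 -0.2046 size 0.0289 0.0603 yaw 1.832 px [202. 219.] [ 14 155 186]
c 0.484 0.423 size 0.0411 0.1021 yaw 2.088 px [416. 206.] [ 16  66 209]
c 0.5091 0.3044 size 0.0623 0.0924 yaw 0.426 px [376. 210.] [ 14 234 217]
c 0.4084 0.4071 size 0.0295 0.1177 yaw 1.328 px [410. 184.] [ 16 129 205]
c 0.4561 -0.2455 size 0.0307 0.0629 yaw 1.84 px [198. 175.] [ 14 155 184]
[ 0.47849189 -0.04068272  0.07423487]
60 228 278 41 251.0
100 228 278 31 244.0
140 229 276 20 239.5
180 237 269 20 246.5
220 238 268 21 248.0
[253. 211.]
[253. 155.]
[253.  48.]
```

```bash
python3 -m jog '[[0.2,0,0.001,-0.02,0,0,0],[0,0,0.001,-0.035,0,0,0],[0,0,0.001,-0.044,0,0,0],[0,0,0.001,-0.044,0,0,0],[-0.9,0,0.001,-0.044,0,0,0],[-0.9,0,0.001,-0.044,0,0,0],[-0.9,0,0.001,-0.044,0,0,0],[-0.9,0,0.001,-0.044,0,0,0],[-0.9,0,0.001,-0.044,0,0,0]]'; python3 -m jog '[[-0.9,0.0002,-0.0008,0.0075,0.041,0.011,0],[-0.9,0.0005,-0.0019,0.0149,0.082,0.0225,0],[-0.9,0.001,-0.0035,0.0224,0.123,0.034,0],[-0.9,0.0014,-0.0051,0.0299,0.165,0.0465,0],[-0.9,0.002,-0.0072,0.0372,0.208,0.058,0],[-0.9,0.0026,-0.0094,0.0444,0.25,0.0705,0],[-0.9,0.0034,-0.0125,0.053,0.3,0.085,0],[-0.9,0.0034,-0.0125,0.053,0.3,0.085,0]]'; python3 bar.py
```

```text
time: 27.62
position: [0.4789, -0.0393, 0.0304]
eef_rot: [0.035, 0.604, 0.796, -0.024]
contact_force: [-2.5, -1.3, 8.7]
gripper_width: 0.0215
gripper_force: 30.0
time: 28.28
position: [0.4826, -0.0541, 0.0831]
eef_rot: [-0.091, 0.602, 0.79, 0.07]
contact_force: [0.2, -1.3, -9.4]
gripper_width: 0.0212
gripper_force: 30.0
tip underside s -0.019937054597420595 e 0.0005579806735584953 0.011611307885631292 13.166607103864832 [-0.97998888 -0.40557412 -0.03780564]
```

```bash
python3 -m jog '[[-0.9,-0.0024,0.0085,0.0025,0,0,0],[-0.9,-0.0048,0.017,0.005,0,0,0],[-0.9,-0.0071,0.0255,0.0075,0,0,0],[-0.9,-0.0095,0.034,0.01,0,0,0],[-0.9,-0.012,0.0425,0.0125,0,0,0],[-0.9,-0.0143,0.051,0.015,0,0,0],[-0.9,-0.0167,0.06,0.018,0,0,0],[-0.9,-0.019,0.068,0.025,0,0,0],[-0.9,-0.021,0.075,0.05,0,0,0],[-0.9,-0.023,0.08,0.08,0,0,0],[-0.9,-0.023,0.08,0.08,0,0,0]]'; python3 - <<'E'
from h import *
s=env.get_state();q=s["eef_rot"]; q0=R.from_quat([*q[1:],q[0]]).as_matrix()
print(s["contact_force"])
yw=.089; e=np.array([np.cos(yw),np.sin(yw),0]); n=np.array([-np.sin(yw),np.cos(yw),0]);
M=np.c_[n,e,np.cross(n,e)]
print("rv",(R.from_matrix(M)*R.from_matrix(q0).inv()).as_rotvec().round(3), (np.array([.43,.11,.0185])-s["position"]).round(4),s["position"])
E
```

```text
time: 29.2
position: [0.4606, 0.0308, 0.1672]
eef_rot: [-0.088, 0.599, 0.793, 0.07]
contact_force: [2.1, 1.2, -8.9]
gripper_width: 0.0218
gripper_force: 30.0
[ 2.11142966  1.19251861 -8.90650322]
rv [-0.223 -0.035 -0.186] [-0.0306  0.0792 -0.1487] [0.46061048 0.0307708  0.1672295 ]
```

```bash
python3 -m jog '[[-0.9,-0.005,0.01,0,-0.05,-0.008,-0.04],[-0.9,-0.01,0.03,0,-0.1,-0.016,-0.08],[-0.9,-0.02,0.05,0,-0.16,-0.025,-0.13],[-0.9,-0.03,0.079,-0.02,-0.223,-0.035,-0.186],[-0.9,-0.03,0.079,-0.05,-0.223,-0.035,-0.186],[-0.9,-0.03,0.079,-0.09,-0.223,-0.035,-0.186],[-0.9,-0.03,0.079,-0.12,-0.223,-0.035,-0.186],[-0.9,-0.03,0.079,-0.137,-0.223,-0.035,-0.186],[-0.9,-0.03,0.079,-0.141,-0.223,-0.035,-0.186],[-0.9,-0.03,0.079,-0.141,-0.223,-0.035,-0.186],[-0.9,-0.03,0.079,-0.141,-0.223,-0.035,-0.186]]'
```

```text
time: 30.12
position: [0.429, 0.1078, 0.022]
eef_rot: [-0.002, 0.676, 0.737, -0.001]
contact_force: [0.2, 0.2, -9.8]
gripper_width: 0.0216
gripper_force: 30.0
```

```bash
python3 -m jog '[[-0.9,0,0,-0.002,0,0,0],[-0.9,0,0,-0.004,0,0,0],[-0.9,0,0,-0.005,0,0,0],[-0.9,0,0,-0.005,0,0,0]]';  python3 -m jog '[[-0.5,0,0,0,0,0,0],[-0.1,0,0,0,0,0,0],[-0.1,0,0,0,0,0,0],[-0.1,0,0,0,0,0,0],[-0.1,0,0,0.03,0,0,0],[-0.1,0,0,0.07,0,0,0],[0,0.02,-0.02,0.11,0,0,0],[0,0.04,-0.05,0.15,0,0,0],[0,0.05,-0.08,0.19,0,0,0],[0,0.06,-0.11,0.22,0,0,0],[0,0.08,-0.14,0.23,0,0,0],[0,0.08,-0.14,0.23,0,0,0],[0,0.08,-0.14,0.23,0,0,0]]'; python3 - <<'E'
from h import *
s=env.get_state(); print(s["position"],s["joint_pos"].round(2))
im,K=cam("wrist"); np.save("w7.npy",im)
import pickle; pickle.dump(K,open("w7.pkl","wb"))
sm,Ks=cam("side")
a=cv2.resize(im[:250],(800,390)); b=cv2.resize(sm[130:230,100:300],(400,200),interpolation=cv2.INTER_CUBIC)
c=np.zeros((600,800,3),np.uint8);c[:390]=a;c[395:595,:400]=b
tm,_=cam("top"); c[395:595,400:]=cv2.resize(tm[150:250,150:350],(400,200),interpolation=cv2.INTER_CUBIC)
save(c,"w7.png")
E
```

```text
time: 30.45
position: [0.43, 0.1076, 0.0182]
eef_rot: [-0.001, 0.676, 0.737, -0.0]
contact_force: [-7.9, -1.4, 23.5]
gripper_width: 0.0213
gripper_force: 30.0
time: 31.53
position: [0.5116, -0.0371, 0.2491]
eef_rot: [-0.0, 0.678, 0.735, 0.0]
contact_force: [-1.4, 0.9, -0.1]
gripper_width: 0.047
gripper_force: 0.0
[ 0.51158068 -0.03707763  0.24909342] [ 0.8   0.25 -0.97  1.88  0.23  1.13 -0.18]
```

View pics/w7.png

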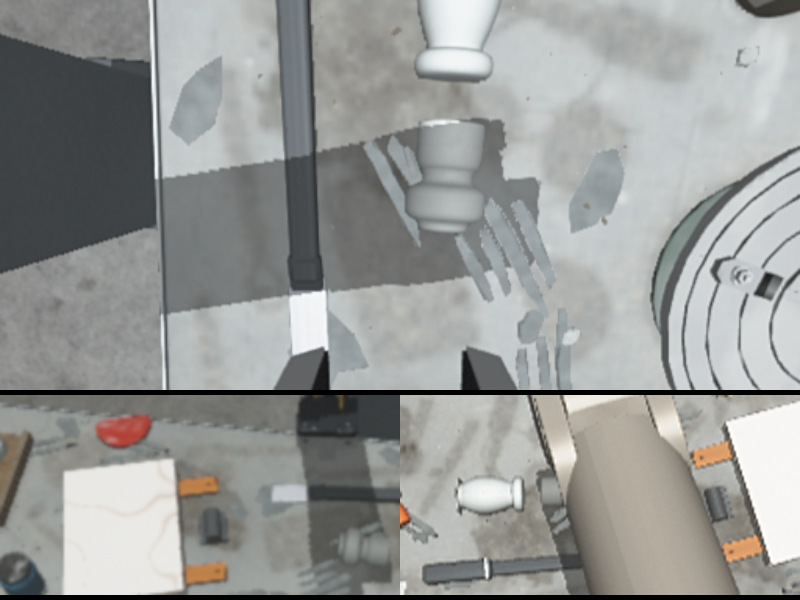

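The bar lies flat and clear, and both shims are under the slab. Next I need cast A's profile and axis, the white turning around (460,495) in the lower-right inset, from directly above.

```bash
python3 -m jog '[[0,0.005,0.03,0,0,0,0],[0,0.01,0.06,0,0,0,0],[0,0.015,0.09,0,0,0,0],[0,0.02,0.1,0,0,0,0],[0,0.02,0.1,0,0,0,0],[0,0.02,0.1,0,0,0,0]]'; python3 - <<'E'
from h import *
import pickle
im,K=cam("wrist"); np.save("w8.npy",im); pickle.dump(K,open("w8.pkl","wb"))
print(K[3][:3,3])
# rectify to metric plane z=.028 : 2 px/mm window x .44-.64, y -.05-.25
W=np.array([[x,y] for x,y in((.45,-.04),(.64,-.04),(.64,.24),(.45,.24))])
src=np.float32([proj(K,[*w,.028]) for w in W]); dst=np.float32([[ (w[1]+.04)*2500,(w[0]-.45)*2500] for w in W])
H=cv2.getPerspectiveTransform(src,dst); r=cv2.warpPerspective(im,H,(700,475)); np.save("rect.npy",r)
hsv=cv2.cvtColor(r,cv2.COLOR_RGB2HSV); 
save(r,"rect.png")
E
```

```text
time: 32.18
position: [0.5281, 0.0688, 0.2462]
eef_rot: [-0.002, 0.675, 0.738, -0.001]
contact_force: [0.0, -0.2, 0.4]
gripper_width: 0.0471
gripper_force: 0.0
[0.52142394 0.14655144 0.41474089]
```

View pics/rect.png

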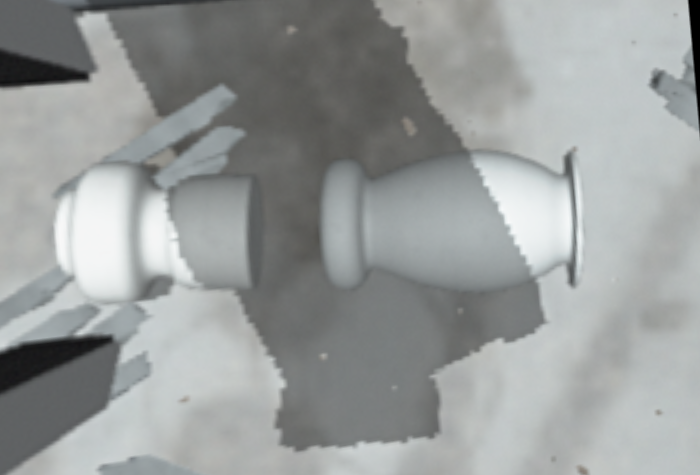

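Cast A has its thin flared foot disc at the right end (u≈575) and its rounded collar at the left (u≈343). So it is cast_2, with its top towards -y. The short turning, cast_3, has its bead at u≈110 and its plain foot at u≈255, so its top also points to -y. I can pick each with the tool tilted 45° and swing it through about 90°.

```bash
cat > tgt.py <<'E'
from h import *
def tgt(p,yaw,th):
    "shift, rotvec to reach grasp point p, tool x heading yaw, tilted th deg up about tool y"
    s=env.get_state();q=s["eef_rot"]; q0=R.from_quat([*q[1:],q[0]])
    n=np.array([np.cos(yaw),np.sin(yaw),0]); e=np.array([np.sin(yaw),-np.cos(yaw),0]); th=np.radians(th)
    x=n*np.cos(th)+np.array([0,0,np.sin(th)]); M=np.c_[x,e,np.cross(x,e)]
    t=np.array(p)+.008*M[:,2]; rv=(R.from_matrix(M)*q0.inv()).as_rotvec()
    print("TCP",t.round(4),"shift",(t-s["position"]).round(4),"rv",rv.round(3),"toolz",M[:,2].round(3)); return t,M
E
python3 - <<'E'
from tgt import *
t,M=tgt([.5428,.004,.0285],np.pi/2,45)
s=env.get_state(); print("pre",(t-.1*M[:,2]-s["position"]).round(4),s["joint_pos"].round(2))
E
```

```text
TCP [0.5428 0.0097 0.0228] shift [ 0.0146 -0.058  -0.2234] rv [ 0.783  0.03  -0.085] toolz [ 0.     0.707 -0.707]
pre [ 0.0146 -0.1287 -0.1527] [ 0.59  0.31 -1.    1.84  0.28  1.15 -0.41]
```

```bash
python3 -m jog '[[0.3,0.002,-0.015,-0.01,0.11,0.004,-0.012],[0.7,0.004,-0.03,-0.02,0.22,0.008,-0.024],[0.7,0.006,-0.045,-0.03,0.33,0.012,-0.036],[0.7,0.008,-0.06,-0.045,0.44,0.017,-0.048],[0.7,0.01,-0.08,-0.06,0.55,0.021,-0.06],[0.7,0.012,-0.1,-0.08,0.66,0.025,-0.072],[0.7,0.0146,-0.115,-0.1,0.783,0.03,-0.085],[0.7,0.0146,-0.1287,-0.12,0.783,0.03,-0.085],[0.7,0.0146,-0.1287,-0.1527,0.783,0.03,-0.085],[0.7,0.0146,-0.1287,-0.1527,0.783,0.03,-0.085],[0.7,0.0146,-0.1287,-0.1527,0.783,0.03,-0.085]]'; python3 - <<'E'
from tgt import *
s=env.get_state(); print(s["joint_pos"].round(2))
tgt([.5428,.004,.0285],np.pi/2,45)
E
```

```text
time: 33.15
position: [0.5426, -0.0611, 0.0939]
eef_rot: [-0.272, 0.654, 0.652, 0.271]
contact_force: [0.9, 0.8, 0.6]
gripper_width: 0.0802
gripper_force: 0.0
[ 1.13  0.87 -1.    1.82 -0.07  0.99  0.29]
TCP [0.5428 0.0097 0.0228] shift [ 0.0002  0.0708 -0.0711] rv [-0.002 -0.003  0.002] toolz [ 0.     0.707 -0.707]
```

```bash
python3 -m jog '[[0.7,0,0.015,-0.015,0,0,0],[0.7,0,0.03,-0.03,0,0,0],[0.7,0,0.045,-0.045,0,0,0],[0.7,0,0.06,-0.06,0,0,0],[0.7,0,0.0708,-0.0705,0,0,0],[0.7,0,0.0708,-0.0705,0,0,0],[0.7,0,0.0708,-0.0705,0,0,0],[0.4,0,0.0708,-0.0705,0,0,0],[0,0,0.0708,-0.0705,0,0,0],[0,0,0.0708,-0.0705,0,0,0],[0,0,0.0708,-0.0705,0,0,0],[0,0,0.0708,-0.0705,0,0,0]]'; python3 -m jog '[[0,0,0,0.02,0,0,0],[0,0,0,0.05,0,0,0],[0,0,0,0.09,0,0,0],[0,0,0,0.12,0,0,0],[0,0,0,0.12,0,0,0]]'
```

```text
time: 34.15
position: [0.5438, 0.0089, 0.024]
eef_rot: [-0.27, 0.654, 0.652, 0.271]
contact_force: [-2.2, -4.7, 6.9]
gripper_width: 0.0537
gripper_force: 30.0
time: 34.57
position: [0.5456, 0.0096, 0.1487]
eef_rot: [-0.268, 0.654, 0.654, 0.272]
contact_force: [1.4, -0.5, -1.4]
gripper_width: 0.0539
gripper_force: 30.0
```

```bash
python3 -m jog '[[0,0.002,-0.01,0.01,-0.115,0,0],[0,0.004,-0.02,0.03,-0.23,0,0],[0,0.006,-0.04,0.05,-0.345,0,0],[0,0.01,-0.06,0.06,-0.46,0,0],[0,0.015,-0.08,0.06,-0.575,0,0],[0,0.02,-0.1,0.06,-0.69,0,0],[0,0.03,-0.12,0.06,-0.805,0,0],[0,0.04,-0.14,0.06,-0.92,0,0],[0,0.05,-0.16,0.06,-1.035,0,0],[0,0.06,-0.18,0.06,-1.15,0,0],[0,0.065,-0.2,0.06,-1.265,0,0],[0,0.068,-0.22,0.06,-1.38,0,0],[0,0.068,-0.24,0.06,-1.476,0,0],[0,0.068,-0.26,0.06,-1.476,0,0],[0,0.068,-0.26,0.06,-1.476,0,0],[0,0.068,-0.26,0.06,-1.476,0,0]]'; python3 - <<'E'
from tgt import *
s=env.get_state(); print(s["joint_pos"].round(2))
tgt([.6135,-.341,.115],np.pi/2,-39.6)
E
```

```text
time: 35.9
position: [0.6111, -0.251, 0.203]
eef_rot: [0.239, 0.666, 0.665, -0.239]
contact_force: [-0.3, 0.4, -1.0]
gripper_width: 0.0543
gripper_force: 30.0
[ 0.38  0.48 -0.58  1.81  1.    1.29 -0.65]
TCP [ 0.6135 -0.3461  0.1088] shift [ 0.0024 -0.0951 -0.0942] rv [-0.001  0.001  0.002] toolz [-0.    -0.637 -0.771]
```

```bash
python3 -m jog '[[0,0.002,-0.03,0,0,0,0],[0,0.002,-0.06,0,0,0,0],[0,0.002,-0.095,-0.02,0,0,0],[0,0.002,-0.095,-0.05,0,0,0],[0,0.002,-0.095,-0.08,0,0,0],[0,0.002,-0.095,-0.094,0,0,0],[0,0.002,-0.095,-0.094,0,0,0],[0,0.002,-0.095,-0.094,0,0,0]]'; python3 -m jog '[[0,0,0,-0.003,0,0,0],[0,0,0,-0.006,0,0,0],[0,0,0,-0.009,0,0,0],[0,0,0,-0.012,0,0,0],[0,0,0,-0.012,0,0,0]]'; python3 -c "
from h import *
print(env.get_state()['torque'])
a,K=cam('side'); np.save('sA.npy',a)"
```

```text
time: 36.57
position: [0.614, -0.3448, 0.1098]
eef_rot: [0.24, 0.666, 0.665, -0.239]
contact_force: [-1.0, -0.5, 0.3]
gripper_width: 0.054
gripper_force: 30.0
time: 36.98
position: [0.6135, -0.3454, 0.0975]
eef_rot: [0.24, 0.666, 0.665, -0.239]
contact_force: [1.0, 0.4, -0.8]
gripper_width: 0.0536
gripper_force: 30.0
[ 0.80141487 -0.0407412  -0.01944388]
```

```bash
for i in 1; do python3 -m jog '[[0,0,0,-0.002,0,0,0],[0,0,0,-0.004,0,0,0],[0,0,0,-0.004,0,0,0]]'; python3 -m jog '[[0,0,0,-0.0015,0,0,0],[0,0,0,-0.0015,0,0,0]]'; python3 -m jog '[[0,0,0,-0.0015,0,0,0],[0,0,0,-0.0015,0,0,0]]'; python3 -m jog '[[0,0,0,-0.0015,0,0,0],[0,0,0,-0.0015,0,0,0]]'; done | grep -E "pos|contact"
```

```text
position: [0.6135, -0.3455, 0.0932]
contact_force: [-0.5, -0.5, -1.1]
position: [0.6135, -0.3455, 0.0918]
contact_force: [-0.2, 0.7, -0.7]
position: [0.6137, -0.3456, 0.0907]
contact_force: [-0.1, 0.6, -0.5]
position: [0.6138, -0.3461, 0.0905]
contact_force: [-3.8, 2.4, 12.6]
```

```bash
python3 -m jog '[[0,0,0,0.001,0,0,0],[0.1,0,0,0.001,0,0,0],[0.2,0,0,0.001,0,0,0],[0.3,0,0,0.001,0,0,0],[0.5,0,0,0.001,0,0,0],[0.6,0,0,0.001,0,0,0],[0.6,0,0,0.001,0,0,0],[0.6,0,0.01,0.013,0,0,0],[0.6,0,0.025,0.03,0,0,0],[0.6,0,0.045,0.054,0,0,0],[0.6,0,0.065,0.078,0,0,0],[0.6,0,0.085,0.11,0,0,0],[0.6,0,0.085,0.11,0,0,0]]'; python3 - <<'E'
from h import *
im,K=cam("wrist"); np.save("w9.npy",im)
import pickle; pickle.dump(K,open("w9.pkl","wb"))
print(env.get_state()["position"])
b=np.array([.6135,-.341,.04])
for z in(.04,.098,.115): print(z,proj(K,[b[0],b[1],z]).round(),proj(K,[b[0]-.0285,b[1],z]).round(),proj(K,[b[0]+.0285,b[1],z]).round())
g=cv2.Canny(cv2.cvtColor(im,cv2.COLOR_RGB2GRAY),25,60)
u0,v0=proj(K,[*b[:2],.09]).astype(int)
for v in range(max(0,v0-90),min(383,v0+90),10):
    r=np.where(g[v,max(0,u0-90):u0+90])[0]+max(0,u0-90); print(v,r.tolist())
E
```

```text
time: 38.87
position: [0.6167, -0.2548, 0.2056]
eef_rot: [0.243, 0.665, 0.666, -0.235]
contact_force: [1.2, 0.6, -0.2]
gripper_width: 0.075
gripper_force: 0.0
[ 0.61579798 -0.25712261  0.20322919]
0.04 [248. 136.] [220. 136.] [276. 136.]
0.098 [248. 182.] [217. 182.] [280. 182.]
0.115 [248. 197.] [216. 197.] [281. 197.]
84 [210, 213, 214, 215, 305, 308]
94 [307, 310]
104 [308, 311]
114 [160, 234, 235, 236, 237, 238, 265, 266, 267, 310, 313]
124 [163, 164, 171, 172, 224, 225, 229, 230, 231, 265, 266, 277, 312, 315]
134 [170, 173, 223, 270, 279, 314, 316]
144 [167, 172, 224, 227, 234, 235, 236, 261, 262, 263, 272, 273, 274, 315]
154 [167, 170, 171, 225, 228, 230, 231, 232, 266, 267, 271, 317]
164 [221, 277, 307, 308, 309, 310, 311, 312, 318, 319, 336]
174 [218, 222, 223, 276, 277, 298, 301]
184 [174, 190, 191, 192, 193, 194, 195, 212, 214, 217, 219, 231, 232, 239, 240, 241, 259, 260, 261, 267, 279, 300]
194 [209, 211, 218, 219, 223, 224, 234, 268, 269, 273, 274, 301, 326, 327, 328, 329]
204 [212, 219, 240, 241, 242, 243, 244, 255, 256, 257, 258, 266, 269, 283, 287, 289, 299, 303, 305, 309, 327, 328, 329, 330, 331]
214 [214, 263, 266, 267, 271, 272, 273, 274, 282, 290, 291, 299, 302, 316, 317, 318, 329, 330, 331, 332]
224 [158, 160, 171, 172, 173, 174, 183, 184, 216, 265, 266, 272, 273, 298, 299, 323, 332, 333, 334, 337]
234 [176, 177, 184, 199, 202, 205, 215, 218, 267, 301, 321, 329]
244 [171, 172, 185, 194, 195, 200, 201, 206, 210, 211, 217, 219, 228, 233, 269, 270, 300, 301, 303, 320, 334]
254 [165, 166, 184, 191, 192, 193, 194, 195, 198, 199, 200, 202, 203, 204, 205, 206, 207, 208, 209, 210, 211, 212, 213, 214, 215, 216, 217, 218, 231, 233, 321]
```

```bash
python3 - <<'E'
from tgt import *
t,M=tgt([.5386,.135,.0285],1.597,45)
s=env.get_state(); print("pre",(t-.11*M[:,2]-s["position"]).round(4))
E
```

```text
TCP [0.5385 0.1407 0.0228] shift [-0.0773  0.3978 -0.1804] rv [1.476 0.028 0.024] toolz [-0.019  0.707 -0.707]
pre [-0.0753  0.32   -0.1026]
```

```bash
python3 -m jog '[[0.6,0,0.02,0.01,0.1,0.002,0.002],[0.7,-0.01,0.05,0.02,0.21,0.004,0.004],[0.7,-0.015,0.08,0.02,0.32,0.006,0.006],[0.7,-0.02,0.11,0.02,0.43,0.008,0.008],[0.7,-0.03,0.14,0.02,0.54,0.01,0.01],[0.7,-0.04,0.17,0.02,0.65,0.012,0.012],[0.7,-0.05,0.2,0.02,0.76,0.014,0.014],[0.7,-0.06,0.23,0.01,0.87,0.016,0.016],[0.7,-0.07,0.26,0.01,0.98,0.018,0.018],[0.7,-0.075,0.28,0.0,1.09,0.02,0.02],[0.7,-0.075,0.3,-0.02,1.2,0.022,0.021],[0.7,-0.075,0.31,-0.04,1.3,0.024,0.022],[0.7,-0.075,0.32,-0.06,1.4,0.026,0.023],[0.7,-0.075,0.32,-0.08,1.476,0.028,0.024],[0.7,-0.075,0.32,-0.1026,1.476,0.028,0.024],[0.7,-0.075,0.32,-0.1026,1.476,0.028,0.024],[0.7,-0.075,0.32,-0.1026,1.476,0.028,0.024]]'; python3 - <<'E'
from tgt import *
t,M=tgt([.5386,.135,.0285],1.597,45)
im,K=cam("wrist"); 
u0,v0=proj(K,[.5386,.15,.0285]); u1,_=proj(K,[.5386+.028,.15,.0285]); print(u0,v0,u1-u0)
g=cv2.Canny(cv2.cvtColor(im,cv2.COLOR_RGB2GRAY),40,100)
for dy in(.145,.155,.165):
    u,v=proj(K,[.5386,dy,.0285]).astype(int); print(dy,u,v,(np.where(g[v,u-70:u+70])[0]+u-70).tolist())
E
```

```text
time: 40.33
position: [0.538, 0.06, 0.0964]
eef_rot: [-0.278, 0.644, 0.662, 0.265]
contact_force: [-0.1, -0.4, 0.9]
gripper_width: 0.0796
gripper_force: 0.0
TCP [0.5385 0.1407 0.0228] shift [ 0.0005  0.0807 -0.0736] rv [-0.001 -0.007 -0.005] toolz [-0.019  0.707 -0.707]
258.0828011001733 174.40095661222796 34.01381120981074
0.145 257 179 [223, 225, 290, 293]
0.155 258 169 [223, 226, 290, 292]
0.165 258 159 [225, 228, 288, 291]
```

```bash
python3 -m jog '[[0.7,0,0.016,-0.015,0,-0.003,0],[0.7,0,0.032,-0.03,0,-0.006,0],[0.7,0,0.048,-0.045,0,-0.006,0],[0.7,0,0.064,-0.06,0,-0.006,0],[0.7,0,0.0795,-0.073,0,-0.006,0],[0.7,0,0.0795,-0.073,0,-0.006,0],[0.7,0,0.0795,-0.073,0,-0.006,0],[0.4,0,0.0795,-0.073,0,-0.006,0],[0,0,0.0795,-0.073,0,-0.006,0],[0,0,0.0795,-0.073,0,-0.006,0],[0,0,0.0795,-0.073,0,-0.006,0],[0,0,0.0795,-0.073,0,-0.006,0]]'; python3 -m jog '[[0,0,0,0.02,0,0,0],[0,0,0,0.05,0,0,0],[0,0,0,0.09,0,0,0],[0,0,0,0.12,0,0,0],[0,0,0,0.12,0,0,0]]'
```

```text
time: 41.38
position: [0.5391, 0.1383, 0.0239]
eef_rot: [-0.274, 0.643, 0.663, 0.267]
contact_force: [-1.3, -4.6, 7.9]
gripper_width: 0.0542
gripper_force: 29.9
time: 41.8
position: [0.5405, 0.1393, 0.1485]
eef_rot: [-0.272, 0.642, 0.664, 0.268]
contact_force: [1.7, -0.6, -0.1]
gripper_width: 0.0545
gripper_force: 30.0
```

```bash
python3 -m jog '[[0,0,-0.01,0.02,-0.11,-0.003,0],[0,0,-0.03,0.04,-0.22,-0.006,0],[0,0,-0.05,0.06,-0.33,-0.009,0],[0,-0.005,-0.07,0.08,-0.44,-0.012,0],[0,-0.01,-0.1,0.08,-0.55,-0.015,0],[0,-0.01,-0.13,0.08,-0.66,-0.018,0],[0,-0.015,-0.16,0.08,-0.77,-0.02,0],[0,-0.015,-0.19,0.08,-0.88,-0.023,0],[0,-0.02,-0.22,0.08,-0.99,-0.026,0],[0,-0.025,-0.25,0.08,-1.1,-0.029,0],[0,-0.03,-0.28,0.08,-1.21,-0.032,0],[0,-0.035,-0.31,0.08,-1.32,-0.035,0],[0,-0.036,-0.34,0.08,-1.43,-0.038,0],[0,-0.036,-0.37,0.08,-1.55,-0.041,0],[0,-0.036,-0.39,0.07,-1.55,-0.041,0],[0,-0.036,-0.39,0.06,-1.55,-0.041,0],[0,-0.036,-0.39,0.06,-1.55,-0.041,0],[0,-0.036,-0.39,0.06,-1.55,-0.041,0]]'; python3 - <<'E'
from tgt import *
s=env.get_state(); print(s["joint_pos"].round(2))
tgt([.504,-.341,.112],1.597,-43.8)
E
```

```text
time: 43.3
position: [0.5024, -0.2506, 0.2031]
eef_rot: [0.265, 0.646, 0.666, -0.262]
contact_force: [-0.9, 0.4, -0.4]
gripper_width: 0.0543
gripper_force: 29.9
[ 0.44  0.35 -0.65  2.07  1.04  1.25 -0.76]
TCP [ 0.5041 -0.3465  0.1062] shift [ 0.0017 -0.096  -0.0969] rv [-0.    -0.006 -0.001] toolz [ 0.018 -0.692 -0.722]
```

```bash
python3 -m jog '[[0,0.001,-0.03,0,0,-0.006,0],[0,0.002,-0.06,0,0,-0.006,0],[0,0.002,-0.096,-0.02,0,-0.006,0],[0,0.002,-0.096,-0.05,0,-0.006,0],[0,0.002,-0.096,-0.08,0,-0.006,0],[0,0.002,-0.096,-0.097,0,-0.006,0],[0,0.002,-0.096,-0.102,0,-0.006,0],[0,0.002,-0.096,-0.102,0,-0.006,0]]'; for i in 1; do python3 -m jog '[[0,0,0,-0.002,0,0,0],[0,0,0,-0.004,0,0,0],[0,0,0,-0.004,0,0,0]]'; python3 -m jog '[[0,0,0,-0.0015,0,0,0],[0,0,0,-0.0015,0,0,0]]'; python3 -m jog '[[0,0,0,-0.0015,0,0,0],[0,0,0,-0.0015,0,0,0]]'; done | grep -E "pos|contact"
```

```text
time: 43.97
position: [0.5047, -0.3465, 0.101]
eef_rot: [0.267, 0.647, 0.665, -0.26]
contact_force: [0.4, -0.3, -1.4]
gripper_width: 0.0545
gripper_force: 29.9
position: [0.5052, -0.347, 0.0986]
contact_force: [-0.1, 1.0, -1.6]
position: [0.5048, -0.3471, 0.0966]
contact_force: [-0.2, 0.1, -2.2]
position: [0.5046, -0.347, 0.0945]
contact_force: [-0.3, 0.7, -1.6]
```

```bash
for i in 1; do python3 -m jog '[[0,0,0,-0.0015,0,0,0],[0,0,0,-0.0015,0,0,0]]'; python3 -m jog '[[0,0,0,-0.001,0,0,0],[0,0,0,-0.001,0,0,0]]';  python3 -m jog '[[0,0,0,-0.001,0,0,0],[0,0,0,-0.001,0,0,0]]'; done | grep -E "pos|contact"
```

```text
position: [0.5045, -0.347, 0.0928]
contact_force: [-0.7, 0.0, -1.6]
position: [0.5045, -0.347, 0.0918]
contact_force: [-0.0, -0.3, -1.4]
position: [0.5046, -0.347, 0.0908]
contact_force: [0.7, -0.7, -2.0]
```

```bash
for i in 1; do python3 -m jog '[[0,0,0,-0.001,0,0,0],[0,0,0,-0.001,0,0,0]]'; python3 -m jog '[[0,0,0,-0.001,0,0,0],[0,0,0,-0.001,0,0,0]]';  python3 -m jog '[[0,0,0,-0.001,0,0,0],[0,0,0,-0.001,0,0,0]]'; done | grep -E "pos|contact"
```

```text
position: [0.5047, -0.347, 0.0902]
contact_force: [-0.1, 1.5, 2.5]
position: [0.5048, -0.3471, 0.09]
contact_force: [-3.7, 5.8, 13.6]
position: [0.5049, -0.3472, 0.0899]
contact_force: [-8.0, 10.9, 26.5]
```

```bash
python3 -m jog '[[0,0,0,0.0022,0,0,0],[0,0,0,0.0022,0,0,0]]'; python3 -m jog '[[0.1,0,0,0,0,0,0],[0.2,0,0,0,0,0,0],[0.3,0,0,0,0,0,0],[0.5,0,0,0,0,0,0],[0.5,0,0,0,0,0,0],[0.5,0,0,0,0,0,0],[0.5,0,0.01,0.011,0,0,0],[0.5,0,0.025,0.026,0,0,0],[0.5,0,0.045,0.047,0,0,0],[0.5,0,0.065,0.07,0,0,0],[0.5,0,0.085,0.11,0,0,0],[0.5,0,0.12,0.15,0,0,0],[0.5,0,0.15,0.16,0,0,0],[0.5,0,0.15,0.16,0,0,0],[0.5,0,0.15,0.16,0,0,0]]'; python3 - <<'E'
from h import *
from tgt import tgt
im,K=cam("wrist"); 
gr=cv2.cvtColor(im,cv2.COLOR_RGB2GRAY); g=cv2.Canny(gr,25,60)
for nm,b,h in(("c2",(.504,-.341),.14),("c3",(.6135,-.341),.115)):
    print(nm)
    for z in np.arange(.045,h,.012):
        u,v=proj(K,[*b,z]).astype(int); w=int(proj(K,[b[0]+.0285,b[1],z])[0]-u); r=np.where(g[v,max(0,u-50):u+50])[0]+max(0,u-50)-u; print(round(z,3),u,v,"halfwidth57",w,r.tolist())
im2,K2=cam("side"); np.save("sF.npy",im2)
E
python3 orange.py side | grep -E "c 0.(5|6|45)"; python3 orange.py top | grep "c 0.[56]"
```

```text
time: 45.72
position: [0.5048, -0.347, 0.0906]
eef_rot: [0.268, 0.647, 0.665, -0.26]
contact_force: [-0.2, 0.0, -0.8]
gripper_width: 0.0545
gripper_force: 29.9
time: 46.97
position: [0.5058, -0.1949, 0.2516]
eef_rot: [0.269, 0.646, 0.666, -0.259]
contact_force: [0.0, -0.9, 0.0]
gripper_width: 0.0703
gripper_force: 0.0
c2
0.045 247 130 halfwidth57 23 [-48, -21, -17, -16, 17, 18, 25]
0.057 247 138 halfwidth57 24 [-44, -43, -21, 22]
0.069 247 146 halfwidth57 24 [-39, -23, -20, -12, 24]
0.081 247 154 halfwidth57 24 [-35, -34, -24, -13, 25]
0.093 247 162 halfwidth57 25 [-30, -23, -20, 24]
0.105 247 171 halfwidth57 25 [-40, -39, -38, -37, -36, -35, -34, -25, -21, 23]
0.117 247 180 halfwidth57 26 [-45, -44, -43, -42, -41, -40, -39, -38, -37, -36, -35, -34, -18, 19, 29, 31, 36]
0.129 246 190 halfwidth57 27 [-22, -20, -19, 23, 24, 27, 28, 29, 31]
c3
0.045 337 131 halfwidth57 24 [-20, 22, 23, 24]
0.057 339 139 halfwidth57 23 [-20, -10, -9, -8, 2, 6, 20, 27, 28, 29, 30, 31, 32, 33, 34, 35]
0.069 340 147 halfwidth57 24 [-20, -17, -14, -13, -10, 21, 22, 23, 48]
0.081 341 155 halfwidth57 25 [-31, -30, -27, -26, -20, -19]
0.093 343 164 halfwidth57 25 [-50, -49, -48, -25, -17, -16, 26, 45, 46]
0.105 344 173 halfwidth57 25 [-32, -31, -30, -28, -27, -25, -23, -13, -12, -8, -7, -6, 17, 19, 23, 24]
c 0.6046 -0.2041 size 0.0289 0.0598 yaw 1.833 px [202. 219.] [ 15 157 193]
c 0.5087 0.3042 size 0.0623 0.0915 yaw 0.426 px [376. 210.] [ 14 238 222]
c 0.456 -0.244 size 0.0311 0.0606 yaw 1.842 px [198. 175.] [ 14 158 190]
c 0.5283 0.3028 size 0.0572 0.0826 yaw 0.601 px [142. 205.] [ 16 163 245]
```

```bash
python3 -m jog '[[0.5,0,0.03,0.02,0,0,0],[0.5,0,0.05,0.04,0,0,0],[0.5,0,0.05,0.04,0,0,0],[0.5,0,0.05,0.04,0,0,0]]'; python3 -c "
from workcell import env
print(env.close_job())"
```

```text
time: 47.5
position: [0.5049, -0.1471, 0.2901]
eef_rot: [0.268, 0.647, 0.665, -0.26]
contact_force: [0.6, 0.4, -0.8]
gripper_width: 0.0703
gripper_force: 0.0
the job is handed in; nothing more can be done
None
```

The job is handed in at 47.5 s of robot time: the slab rests on both shims (about 38 mm in on each side), the bar lies flat on the bench clear of it, and the two turnings present (cast_2 and cast_3; I saw no cast_1) stand foot down on the slab, though I inferred that it is level and did not measure it.

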